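# Wedge a small board on edge in a notched holding block and keep the wedge pushed home

### The arm

A 6-joint arm with a two-finger parallel gripper is mounted at the origin on a cart in front of the work surface, level with it; the furniture and walls round the work are solid. World frame = base frame: x ahead of the robot, y to its left, z up, the work surface at z = 0. Lengths are in m, angles in rad, forces in N, time in s.
With the tool pointing down it reaches from about 0.35 to 0.85 m from the base axis. Payload 8.1 kg.
Tool frame: the origin (TCP) lies at the very end of the fingers, on their centre line; the grasp point (between the pads) lies 19 mm behind it (env.tcp_to_grasp is the distance from the TCP to the grasp point, in m); z points along the fingers, y is the direction in which the jaws open and shut (so a half turn about z gives the same grasp; the last joint's range is limited). The gripper opens to 93 mm and grips with 3 to 60 N. Pads are 15 mm wide; open, the fingers measure 128 mm over their backs; the gripper's body (75 mm by 188 mm) begins 65 mm behind the grasp point.
Start: joints at [1.165, 0.13, 1.488, -0, 1.523, -0.085], TCP at [0.189, 0.569, 0.219] pointing down, gripper open.
Joint ranges: [-2.96, 2.96], [-0.89, 2.26], [0.02, 2.5], [-1.34, 4.48], [0, 2.73], [-2.66, 2.66]. Speed limits (rad/s): [2.39, 2.39, 2.79, 3.14, 3.14, 3.14].

### API

Orientations are given as a unit quaternion [x, y, z, w].
In Python, from bench import env gives the robot as it stands. The module is installed in compiled form; this text tells all that it offers.
- The arm moves only by the tool drive_tool, never from a script. Its argument "plan" is one flat list of numbers, 7 for each row, row after row: the shift along the tool's x, y, z in m, then the turn, a rotation vector about the tool's x, y, z in degrees, then the finger opening in m, from 0 to 0.093. In form: [tx, ty, tz, wx, wy, wz, jaw, tx, ty, tz, wx, wy, wz, jaw, ...]. A call has exactly 10 rows; each row is the pose to reach, as a shift and turn from the pose commanded when the call began, along the tool's axes at that moment; what a row does not reach only later rows make up. A row lasts 1/12 s, in which the tool goes at most 41.7 mm and 7.16 degrees, less where a joint would pass 70% of its speed; a pose out of reach is approached as far as the arm can. A call with a gripper value outside its range is refused whole. The fingers move at their own pace and stop on an object; "force" is the grip in N (left out, the last holds). Time passes only in rows, so rows that repeat a pose let the fingers close, or fill a call up. It gives the time, the measured TCP pose, the force and the opening at its end, in the units of the state.
- env.sense(): the state, without advancing time (a new reading comes with each control period).
- env.capture(name): name is "side" or "top" or "wrist"; returns a dict with "color" (420x560x3 uint8, red, green, blue), "fx", "fy", "cx", "cy" (pixels), "rvec" (rotation vector, rad) and "tvec" (3), from world to camera coordinates, as OpenCV has them. Camera axes: x right, y down, z forward; pixel columns grow to the right and rows downward; lengths in m; the calibration is good to about 2 mm. A picture is of the moment at which its call begins. There is no depth.
- env.sign_off(): hands the job in, once; it reports no verdict.
Trained networks look in a picture, given as the dict that the camera call returned (one of the last four; its "shot" number tells which), for a name from the list of things; names that differ only in an ending like _2 or _b are one class to them, and where a whole thing is asked for, a point or a joint stands for the part that bears it (a point fixed in the world has none). Each returns a list of dicts, best first, with "confidence" (0 to 1); they miss things now and then, are a little off and sometimes report something else, mostly with a low value. They report only what shows in the picture. A call takes as long as a camera call.
- env.masks_of(target, picture): "mask" (420x560 bool, what is visible of it) and "point" ([column, row] in pixels, amid what is visible of it).
The state is a dict: "time_s": time; "joints": joint angles; "joint_vel": joint speeds; "joint_torque": joint torques, N m; "position": TCP position; "ee_rot": TCP orientation; "force": force on the tool from outside, world axes, zero at the start; "wrist_torque": the same for the moment, N m; "width": opening from 0.0 (shut) to 1.0 (fully open).
Only numpy, scipy, OpenCV 4.12 (cv2) and the standard library are available. Lean on these libraries where they do the work, as an engineer would, in place of code of your own. Each camera call takes 0.05 s, during which the arm holds its last target.

### The job

Ready the small pale board that stands on edge on the bench for sanding: lower it (do not drop it) on its long edge into the notch of the wooden holding block and let go of it. Then take the thicker of the two loose wedges and slide it, thin end first and flat on the block's base, into the gap beside the board from the end where the gap is wide enough, until it jams and presses the board flush against the straight fence. The job ends holding: finish with the wedge still gripped and firmly pushing, touching the board with nothing but the wedge, and leave everything else on the bench where it is.

Things in the scene. Friction and masses are not known exactly. Their poses are not given: they have to be found in the camera images.
- jig: Wooden holding block, fixed: plywood base 12 mm thick (x -73..+61, y -77.5..+82.5 mm from the origin, which lies on its underside) with two cheeks 30 mm high (tops 42 mm over the bench); the notch between them runs along y, wide at the -y end, narrow at +y. The flush 22 mm board fills x = 0..+22 mm; the gap then left beside it is about 25 mm at y = -60, 8 mm at y = +60 mm.
- fence: Straight cheek (fence) on the +x side of the notch with its stop block, fixed. Origin 12 mm above that of jig, same axes. Fence face at x = +22 mm, parallel to y, from y = -62 to +68 mm. The stop block sits in the notch's narrow end against the fence: x +3..+22 mm, its face at y = +52 mm, as high as the fence (30 mm).
- cheek: Slanting cheek on the -x side of the notch, 124 x 30 x 30 mm, fixed (set about 1.5 mm further in or out before the start). Origin: middle of its slanting face, at the level of the base's top; axes parallel to jig. The face runs along (0.14, 1) in x, y: per mm of +y it comes 0.14 mm nearer to the fence.
- board_mid (a point): Small pale board with rounded corners, 22 mm thick, 100 mm long, 75 mm high, standing on its long edge on the bench; about 0.1 kg. Point: its centre. Axes: x through the thickness, y along the 100 mm, z up. Either face may go to the fence. Seated in the notch its centre is 49.5 mm over the bench, its top 87 mm.
- wedge_tail (a point): Thicker, longer wedge of plain wood, 155 mm long, 40 mm high, lying on the bench; 0.09 kg. Point: centre of its parallel tail (45 mm long, 28.4 mm thick), half-way up. Axes: +y to the thin end, z up. Its +x face is straight all along and goes against the board. The -x face slopes 0.14 mm per mm, like the cheek, from y = +22.5 to the thin end at y = +132.5 mm (13 mm thick).
- wedge_tip (a point): Middle of the thick wedge's thin end face, half-way up, 6.5 mm in from its straight face; axes as wedge_tail. Driven home, it comes to y = +13..+39 mm in the frame of jig; the tail then stays outside the wide end of the notch, where it can be held. Friction takes most of the push: it needs a lasting push of about 10 to 15 N.
- thin_wedge_tail (a point): The other wedge, same wood and height but thinner and shorter (105 mm long, tail 35 mm long and 14.8 mm thick): too thin for this gap, not used. Point: centre of its tail, half-way up; axes as the thick wedge. The two wedges may have changed places.
- wedge: The thick wedge. Origin: on its underside, in the plane of its straight face, level with the middle of the tail; axes as wedge_tail.
- board: The small board. Origin: centre of one of its 100 x 75 mm faces; z through the thickness, y along the 100 mm.
- block_plane: Hand plane standing on the bench, 160 x 50 x 50 mm; bystander. Origin: centre of its underside.
- wax_tin: Round red wax tin, 69 mm across, 36 mm high; bystander. Origin: centre of its underside.
- sanding_block_b: Sanding block, 64 x 115 x 36 mm, lying on the bench; bystander. Origin: centre of its underside.
- glue_bottle: Glue bottle, 47 mm across, 148 mm high, standing on the bench; bystander. Origin: centre of its underside.

How it is judged:
On the way, in this order (a step that is already met when the one before it is completed fails the run):
1. the board stands on its long edge in the notch, down on the base, let go (y of board_mid in the frame of jig between -0.022 and 0.012 m and z of board_mid in the frame of jig between 0.045 and 0.0535 m and angle between board_mid's own z axis and vertical below 0.12 rad and x of board_mid in the frame of jig between -0.008 and 0.013 m and angle between the y axis of board_mid and the y axis of jig, either way round below 0.25 rad and contact force between the fingers and board below 0.2 N), for 0.2 s.
2. the thick wedge, flat on the base, has its thin end in the wide end of the gap beside the board (y of board_mid in the frame of jig between -0.022 and 0.012 m and z of board_mid in the frame of jig between 0.045 and 0.0535 m and angle between board_mid's own z axis and vertical below 0.12 rad and y of wedge_tip in the frame of jig between -0.045 and 0.002 m and x of wedge_tip in the frame of jig between -0.022 and 0 m and z of wedge_tip in the frame of jig below 0.042 m and angle between the y axis of wedge and the y axis of jig, either way round below 0.25 rad), for 0.1 s.
At the end, for the whole second after the job is handed in: Board on edge in the notch, down on the base, flush on the fence (2 mm, 0.03 rad) and pressed there with over 2 N by the thick wedge, which lies flat, thin end 5-47 mm past mid-notch, pressing cheek and board with over 2 N; all still; fingers grip the wedge, nothing of the robot touches the board (y of board_mid in the frame of jig between -0.022 and 0.012 m and z of board_mid in the frame of jig between 0.045 and 0.0535 m and angle between board_mid's own z axis and vertical below 0.12 rad and x of board_mid in the frame of jig above 0.009 m and angle between the y axis of board_mid and the y axis of jig, either way round below 0.03 rad and y of wedge_tip in the frame of jig between 0.005 and 0.047 m and z of wedge_tip in the frame of jig below 0.038 m and angle between the y axis of wedge and the y axis of jig, either way round below 0.05 rad and angle between wedge's own z axis and vertical below 0.08 rad and contact force between board and fence above 2 N and contact force between wedge and board above 2 N and contact force between wedge and cheek above 2 N and contact force between the fingers and wedge above 2 N and contact force between the arm and board below 0.2 N and linear speed of each of wedge, board below 0.01 m/s); the arm keeps its last pose, push and grip.
It fails at once if the board is let go in the air (its centre 75 mm or more over the bench) instead of being lowered (height (world z) of board_mid above 0.075 m and contact force between anything else and board below 0.05 N).
It fails at once if the thin wedge is moved by more than 30 mm (distance of thin_wedge_tail from where it was at the start of the episode above 0.03 m).
It fails at once if a bystander (hand plane, wax tin, sanding block, glue bottle) is moved by more than 30 mm or the bottle tipped (distance of any of block_plane, wax_tin, sanding_block_b, glue_bottle from where it was at the start of the episode above 0.03 m or angle between glue_bottle's own z axis and vertical above 0.4 rad).
It also fails if it takes over 62 s, if anything falls off the work surface, if the arm or the gripper's body presses on something with over 40 N, if the wrist force passes 120 N, or if a joint passes its speed limit or range.

## Working session

There is one attempt and no reset: what is moved stays moved. The work goes in short steps, Python scripts to look and compute and a tool call to move; the robot and the scene stay as the last step left them, time stands still between calls to the robot, and variables do not carry over. Pictures are saved under pics/ and viewed, and the job is handed in when it is done.

Besides the shell and the picture viewer there is one more tool, called after "Request:" by a JSON object that holds its "op" and its "data". drive_tool: Moves the arm, as the interface text tells. Its arguments: {"type":"object","properties":{"plan":{"type":"array"},"force":{"type":"number"}},"required":["plan"]}

```bash
mkdir -p pics; cat > h.py <<'E'
import numpy as np, cv2
from scipy.spatial.transform import Rotation as R
from bench import env
def K(p): return np.array([[p['fx'],0,p['cx']],[0,p['fy'],p['cy']],[0,0,1.]])
def save(p,n,img=None):
    cv2.imwrite('pics/'+n+'.png',cv2.cvtColor(p['color'] if img is None else img,cv2.COLOR_RGB2BGR))
def ray(p,uv):
    Rm=cv2.Rodrigues(np.array(p['rvec'],float))[0]; t=np.array(p['tvec'],float).ravel()
    d=Rm.T@np.array([(uv[0]-p['cx'])/p['fx'],(uv[1]-p['cy'])/p['fy'],1.]); return -Rm.T@t,d
def onz(p,uv,z):
    c,d=ray(p,uv); return c+d*(z-c[2])/d[2]
def proj(p,X):
    return cv2.projectPoints(np.array(X,float).reshape(-1,3),np.array(p['rvec'],float),np.array(p['tvec'],float),K(p),None)[0].reshape(-1,2)
E
python3 - <<'E'
from h import *
s=env.sense(); print({k:np.round(v,3) for k,v in s.items()})
for n in ('side','top','wrist'):
    p=env.capture(n); save(p,n+'0'); print(n,np.round(ray(p,(280,210)),3).tolist(),p['fx'])
    for t in ('jig','fence','cheek','board','wedge','thin_wedge_tail','board_mid','wedge_tip','wedge_tail','block_plane','wax_tin','sanding_block_b','glue_bottle'):
        try: print(t,[(round(d['confidence'],2),np.round(d['point']).tolist(),int(d['mask'].sum())) for d in env.masks_of(t,p)[:3]])
        except Exception as e: print(t,e)
E
```

```text
{'time_s': np.float64(0.0), 'joints': array([ 1.165,  0.131,  1.489,  0.   ,  1.523, -0.085]), 'joint_vel': array([ 0.001, -0.   , -0.001, -0.001,  0.001,  0.   ]), 'joint_torque': array([-3.0000e-03, -5.5985e+01, -4.9174e+01,  7.6000e-02,  3.6000e-02,
       -0.0000e+00]), 'position': array([0.189, 0.569, 0.218]), 'ee_rot': array([ 0.16 ,  0.987, -0.001, -0.   ]), 'force': array([-0.06 ,  0.253, -0.433]), 'wrist_torque': array([ 0.005, -0.005,  0.027]), 'width': np.float64(1.0)}
side [[-0.036, -0.924, 0.823], [0.425, 0.679, -0.599]] 402.6276513269303
jig [(0.57, [282.0, 226.0], 1227), (0.17, [350.0, 283.0], 921)]
fence [(0.66, [286.0, 215.0], 474)]
cheek [(0.73, [273.0, 221.0], 336)]
board [(0.97, [351.0, 284.0], 901), (0.56, [286.0, 217.0], 457)]
wedge [(0.55, [248.0, 165.0], 351)]
thin_wedge_tail []
board_mid [(0.79, [351.0, 284.0], 960)]
wedge_tip [(0.8, [252.0, 164.0], 344)]
wedge_tail [(0.85, [250.0, 163.0], 345)]
block_plane [(0.71, [354.0, 242.0], 798)]
wax_tin [(0.93, [263.0, 265.0], 527)]
sanding_block_b [(0.32, [250.0, 166.0], 308)]
glue_bottle []
top [[0.237, -0.047, 1.47
[... 153 characters left out ...]
], 397)]
wedge [(0.85, [159.0, 185.0], 658)]
thin_wedge_tail [(0.78, [157.0, 242.0], 245)]
board_mid [(0.88, [405.0, 213.0], 396)]
wedge_tip [(0.79, [162.0, 184.0], 623)]
wedge_tail [(0.9, [161.0, 186.0], 595)]
block_plane [(0.81, [355.0, 169.0], 1005)]
wax_tin [(0.95, [336.0, 273.0], 534)]
sanding_block_b [(0.63, [161.0, 240.0], 198)]
glue_bottle [(0.84, [238.0, 158.0], 311), (0.69, [285.0, 218.0], 2170), (0.67, [446.0, 203.0], 915)]
wrist [[0.119, 0.592, 0.385], [0.242, -0.089, -0.966]] 320.5643582249875
jig []
fence []
cheek []
board []
wedge []
thin_wedge_tail [(0.81, [171.0, 398.0], 683)]
board_mid []
wedge_tip []
wedge_tail []
block_plane []
wax_tin []
sanding_block_b []
glue_bottle []
```

```bash
python3 - <<'E'
import cv2
for n,c in (('top',(110,110,490,310)),('side',(180,120,440,320))):
    i=cv2.imread(f'pics/{n}0.png'); x0,y0,x1,y1=c
    s=800/(x1-x0) if n=='top' else 3
    cv2.imwrite(f'pics/{n}0z.png',cv2.resize(i[y0:y1,x0:x1],None,fx=s,fy=s,interpolation=2))
E
```

```text
(no output)
```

View pics/top0z.png

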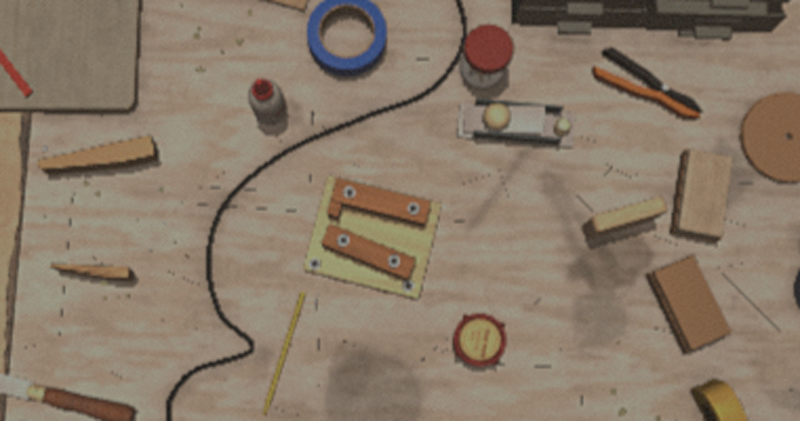

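View pics/side0z.png

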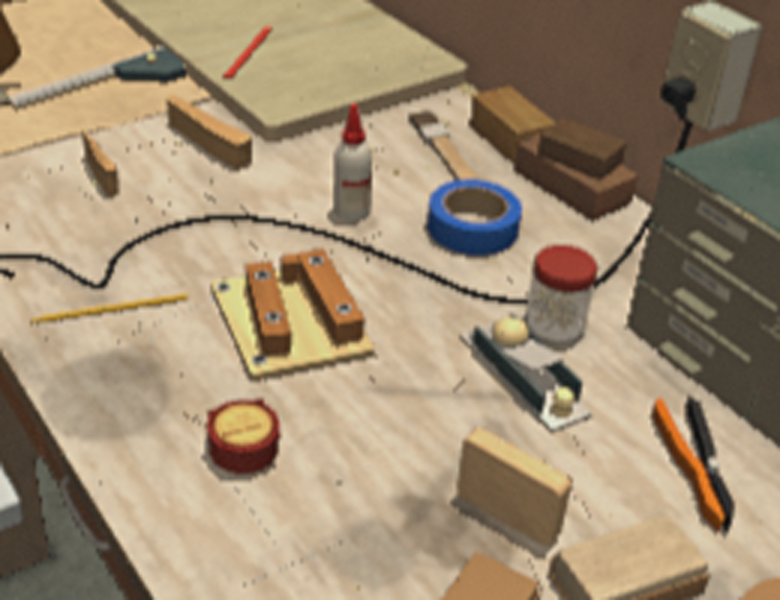

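View pics/top0.png

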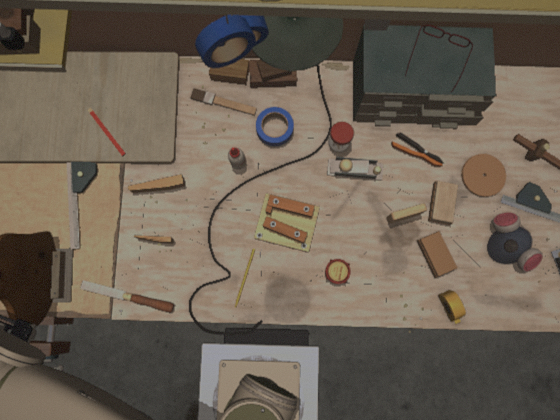

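View pics/side0.png

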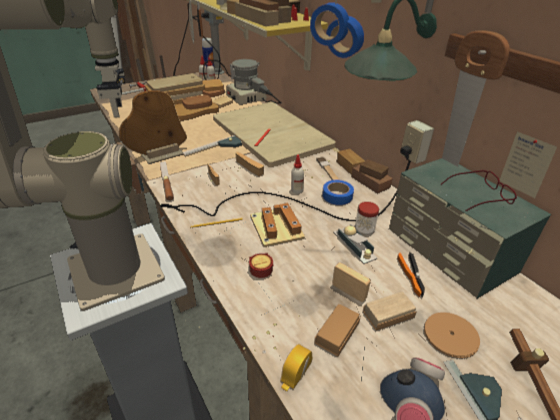

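The top view shows the jig at about (287,222) with its fence up-image and its wide end to the right. The board is at (407,215), the thick wedge at (157,184) with its thin end left, and the thin wedge at (155,239). Next I'll get rough poses from the masks.

```bash
python3 - <<'E'
from h import *
p=env.capture('top'); 
for t,z in (('board',.075),('wedge',.04),('jig',.03),('thin_wedge_tail',.04),('glue_bottle',.1),('block_plane',.05),('wax_tin',.036),('sanding_block_b',.036)):
    for d in env.masks_of(t,p)[:1]:
        m=d['mask'].astype(np.uint8); c,_=cv2.findContours(m,0,2); c=max(c,key=cv2.contourArea).reshape(-1,2)
        w=np.array([onz(p,u,z)[:2] for u in c],np.float32)
        r=cv2.minAreaRect(w); print(t,d['confidence'],np.round(onz(p,d['point'],z),3),np.round(r[0],3),np.round(r[1],3),round(r[2],1),np.round(cv2.boxPoints(r),3).tolist())
i=p['color'][150:250,120:320]; save(p,'t1',cv2.resize(i,None,fx=4,fy=4,interpolation=2))
i=p['color'][180:250,370:470]; save(p,'t2',cv2.resize(i,None,fx=6,fy=6,interpolation=2))
E
```

```text
board 0.57 [ 0.517 -0.389  0.075] [ 0.512 -0.388] [0.027 0.114] 18.7 [[0.48100000619888306, -0.33899998664855957], [0.5180000066757202, -0.44699999690055847], [0.5429999828338623, -0.43799999356269836], [0.5070000290870667, -0.33000001311302185]]
wedge 0.94 [0.584 0.296 0.04 ] [0.576 0.305] [0.041 0.16 ] 13.5 [[0.5379999876022339, 0.3779999911785126], [0.574999988079071, 0.22200000286102295], [0.6140000224113464, 0.23199999332427979], [0.5770000219345093, 0.3880000114440918]]
jig 0.88 [ 0.501 -0.066  0.03 ] [ 0.485 -0.062] [0.158 0.135] 77.4 [[0.4020000100135803, -0.125], [0.5339999794960022, -0.15399999916553497], [0.5680000185966492, 0.0], [0.43700000643730164, 0.028999999165534973]]
thin_wedge_tail 0.45 [0.424 0.285 0.04 ] [0.426 0.3  ] [0.104 0.018] 85.9 [[0.414000004529953, 0.24899999797344208], [0.4320000112056732, 0.24699999392032623], [0.4390000104904175, 0.35100001096725464], [0.42100000381469727, 0.35199999809265137]]
glue_bottle 0.77 [0.652 0.078 0.1  ] [0.646 0.079] [0.064 0.043] 20.4 [[0.609000027179718, 0.08799999952316284], [0.6240000128746033, 0.04699999839067459], [0.6840000152587891, 0.07000000029802322], [0.6690000295639038, 0.10999999940395355]]
block_plane 0.66 [ 0.639 -0.248  0.05 ] [ 0.643 -0.251] [0.155 0.057] 86.4 [[0.609000027179718, -0.32600000500679016], [0.6660000085830688, -0.33000001311302185], [0.6759999990463257, -0.17499999701976776], [0.6190000176429749, -0.17100000381469727]]
wax_tin 0.86 [ 0.357 -0.205  0.036] [ 0.353 -0.205] [0.069 0.064] 64.8 [[0.3089999854564667, -0.22300000488758087], [0.367000013589859, -0.25], [0.3959999978542328, -0.18799999356269836], [0.33899998664855957, -0.1599999964237213]]
sanding_block_b 0.87 [ 0.548 -0.505  0.036] [ 0.552 -0.499] [0.072 0.122] 80.1 [[0.4860000014305115, -0.5239999890327454], [0.6060000061988831, -0.5450000166893005], [0.6190000176429749, -0.4740000069141388], [0.49799999594688416, -0.453000009059906]]
```

View pics/t1.png

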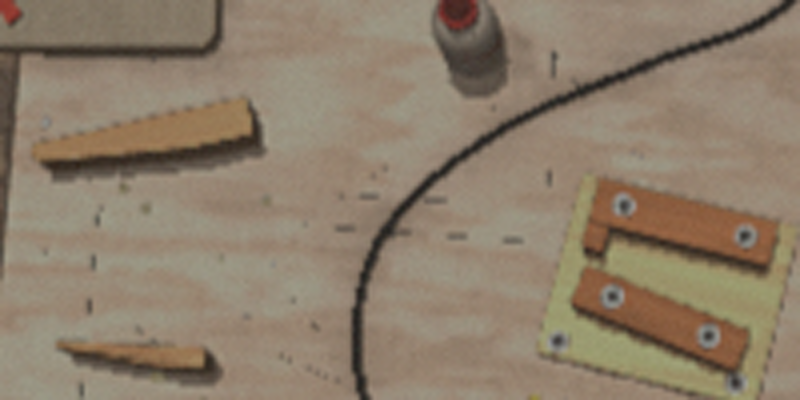

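View pics/t2.png

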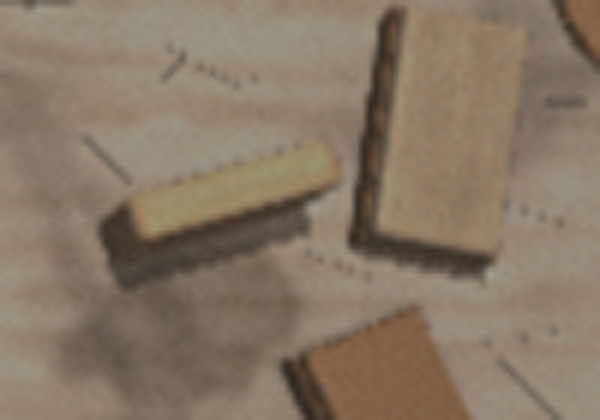

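Jig yaw is about -12.4°, board yaw about +18.7°, and the wedge's +y axis about +13°. I'll bring the wrist camera over the jig first.

```bash
cat >> h.py <<'E'
def go(x,y,z,ang,frac=1):
    """print tool-frame shift/turn to world TCP x,y,z with tool y axis at ang deg, tool down"""
    s=env.sense(); R0=R.from_quat(s['ee_rot']); a=np.radians(ang)
    Y=np.array([np.cos(a),np.sin(a),0]); Z=np.array([0,0,-1.]); X=np.cross(Y,Z)
    Rt=R.from_matrix(np.c_[X,Y,Z]); d=R0.inv().apply(np.array([x,y,z])-s['position'])
    print('shift',np.round(d,4),'turn',np.round((R0.inv()*Rt).as_rotvec(degrees=True),2))
def st():
    s=env.sense(); m=R.from_quat(s['ee_rot']).as_matrix()
    print('t',round(float(s['time_s']),2),'pos',np.round(s['position'],4),'yang',round(np.degrees(np.arctan2(m[1,1],m[0,1])),2),'z',np.round(m[:,2],3),'F',np.round(s['force'],1),'w',round(float(s['width'])*93,1),'mm q',np.round(s['joints'],2))
E
python3 -c "
from h import *
go(.49,-.03,.22,-12.4);st()"
```

```text
shift [-0.4745 -0.4739 -0.0014] turn [-0.   -0.   84.02]
t 2.55 pos [0.1892 0.5694 0.2186] yang 71.62 z [-0. -0. -1.] F [-0.8  0.7  0.2] w 93.3 mm q [ 1.16  0.13  1.49  0.    1.52 -0.09]
```

Request:
{"op": "drive_tool", "data": {"plan": [-0.4745, -0.4739, -0.0014, 0, 0, 84, 0.093, -0.4745, -0.4739, -0.0014, 0, 0, 84, 0.093, -0.4745, -0.4739, -0.0014, 0, 0, 84, 0.093, -0.4745, -0.4739, -0.0014, 0, 0, 84, 0.093, -0.4745, -0.4739, -0.0014, 0, 0, 84, 0.093, -0.4745, -0.4739, -0.0014, 0, 0, 84, 0.093, -0.4745, -0.4739, -0.0014, 0, 0, 84, 0.093, -0.4745, -0.4739, -0.0014, 0, 0, 84, 0.093, -0.4745, -0.4739, -0.0014, 0, 0, 84, 0.093, -0.4745, -0.4739, -0.0014, 0, 0, 84, 0.093]}}

```text
time_s: 3.38
position: [0.3766, 0.1952, 0.2199]
ee_rot: [0.709, 0.705, 0.001, 0.0]
force: [0.8, 1.2, 0.1]
width: 1.001
```

```bash
python3 -c "
from h import *
go(.49,-.03,.22,-12.4);st()"
```

```text
shift [-2.246e-01  1.147e-01 -1.000e-04] turn [ 0.06 -0.03 12.07]
t 3.38 pos [0.3766 0.1952 0.2199] yang -0.33 z [ 0.001  0.    -1.   ] F [0.8 1.2 0.1] w 93.1 mm q [ 0.36 -0.37  1.94 -0.    1.56  0.36]
```

Request:
{"op": "drive_tool", "data": {"plan": [-0.22, 0.114, 0, 0, 0, 12, 0.093, -0.22, 0.114, 0, 0, 0, 12, 0.093, -0.22, 0.114, 0, 0, 0, 12, 0.093, -0.22, 0.114, 0, 0, 0, 12, 0.093, -0.22, 0.114, 0, 0, 0, 12, 0.093, -0.22, 0.114, 0, 0, 0, 12, 0.093, -0.22, 0.114, 0, 0, 0, 12, 0.093, -0.22, 0.114, 0, 0, 0, 12, 0.093, -0.22, 0.114, 0, 0, 0, 12, 0.093, -0.22, 0.114, 0, 0, 0, 12, 0.093]}}

```text
time_s: 4.22
position: [0.4897, -0.022, 0.2195]
ee_rot: [0.777, 0.63, 0.0, -0.0]
force: [-0.3, 0.2, 0.0]
width: 0.999
```

```bash
python3 -c "
from h import *
st()
p=env.capture('wrist'); save(p,'w1'); np.save('w1.npy',p,allow_pickle=True)
"
```

```text
t 4.22 pos [ 0.4897 -0.022   0.2195] yang -11.94 z [-0.  0. -1.] F [-0.3  0.2  0. ] w 92.9 mm q [-0.15 -0.17  1.78  0.    1.53  0.06]
```

View pics/w1.png

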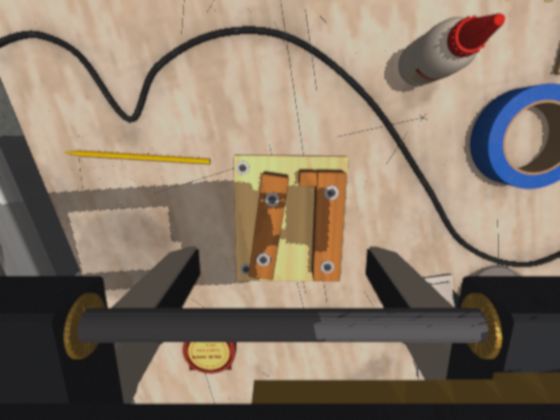

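The wrist view shows the whole jig, base from columns 235 to 347 and rows 155 to 282, with the stop block at top (+y), fence right and cheek left. I'll zoom in to fit the pose.

```bash
python3 -c "
from h import *
p=np.load('w1.npy',allow_pickle=True).item(); save(p,'w1z',cv2.resize(p['color'][145:295,220:365],None,fx=4,fy=4,interpolation=2))
"
```

```text
(no output)
```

View pics/w1z.png

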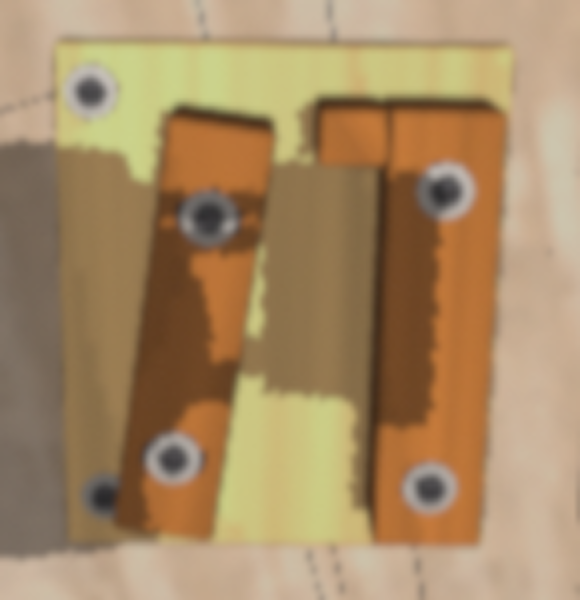

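```bash
cat > fj.py <<'E'
from h import *
from scipy.optimize import least_squares
p=np.load('w1.npy',allow_pickle=True).item()
P=np.array([[-73,82.5,12],[61,82.5,12],[-73,-77.5,12],[22,-62,42],[22,68,42],[3,52,42],[22,52,42]])/1e3
Z=np.array([[57,42],[512,45],[70,542],[375,543],[390,108],[319,163],[389,165]])/4+[220,145]-.375
def X(v,P):
    c,s=np.cos(v[2]),np.sin(v[2]); return np.c_[v[0]+c*P[:,0]-s*P[:,1],v[1]+s*P[:,0]+c*P[:,1],P[:,2]]
f=lambda v:(proj(p,X(v,P))-Z).ravel()
r=least_squares(f,[.49,-.06,-.2]); print('jig',np.round(r.x[:2],4),'yaw',round(np.degrees(r.x[2]),2)); print(np.round(r.fun.reshape(-1,2),1).tolist())
# cheek inner top edge
for u in ([272,125],[242,330],[212,538]):
    w=onz(p,np.array(u)/4+[220,145]-.375,.042)[:2]-r.x[:2]; c,s=np.cos(r.x[2]),np.sin(r.x[2]); l=np.array([c*w[0]+s*w[1],-s*w[0]+c*w[1]])
    print('cheek edge jig mm',np.round(l*1e3,1),'x at y=0',round(1e3*(l[0]-.14*l[1]),1))
E
python3 fj.py
```

```text
jig [ 0.4957 -0.0674] yaw -12.38
[[-1.4, -0.6], [1.3, -0.6], [-0.2, 0.6], [0.1, 0.8], [0.2, -0.3], [-0.0, 0.5], [-0.0, 0.1]]
cheek edge jig mm [-9.9 62.8] x at y=0 -18.6
cheek edge jig mm [-17.7   4.8] x at y=0 -18.3
cheek edge jig mm [-26.2 -59.7] x at y=0 -17.9
```

```bash
python3 -c "
from h import *
go(.50,-.355,.22,18.7);st()"
```

```text
shift [-0.324   0.0787 -0.0005] turn [ 1.000e-02 -1.000e-02 -3.061e+01]
t 4.27 pos [ 0.4898 -0.0218  0.2196] yang -11.91 z [ 0.  0. -1.] F [ 0.4 -0.  -0.3] w 93.2 mm q [-0.15 -0.17  1.78  0.    1.53  0.06]
```

Request:
{"op": "drive_tool", "data": {"plan": [-0.324, 0.079, 0, 0, 0, -30.6, 0.093, -0.324, 0.079, 0, 0, 0, -30.6, 0.093, -0.324, 0.079, 0, 0, 0, -30.6, 0.093, -0.324, 0.079, 0, 0, 0, -30.6, 0.093, -0.324, 0.079, 0, 0, 0, -30.6, 0.093, -0.324, 0.079, 0, 0, 0, -30.6, 0.093, -0.324, 0.079, 0, 0, 0, -30.6, 0.093, -0.324, 0.079, 0, 0, 0, -30.6, 0.093, -0.324, 0.079, 0, 0, 0, -30.6, 0.093, -0.324, 0.079, 0, 0, 0, -30.6, 0.093]}}

```text
time_s: 5.1
position: [0.4997, -0.3588, 0.2193]
ee_rot: [0.584, 0.812, -0.0, 0.0]
force: [0.8, 1.1, 0.1]
width: 0.997
```

```bash
python3 -c "
from h import *
st()
p=env.capture('wrist'); save(p,'w2'); np.save('w2.npy',p,allow_pickle=True);st()
"
```

```text
t 5.1 pos [ 0.4997 -0.3588  0.2193] yang 18.49 z [-0.    -0.001 -1.   ] F [0.8 1.1 0.1] w 92.7 mm q [-0.71  0.17  1.44 -0.    1.53 -1.03]
t 5.15 pos [ 0.5    -0.3567  0.2193] yang 18.55 z [-0.  0. -1.] F [ 0.  -0.5 -0.6] w 93.1 mm q [-0.7   0.17  1.44  0.    1.53 -1.03]
```

View pics/w2.png

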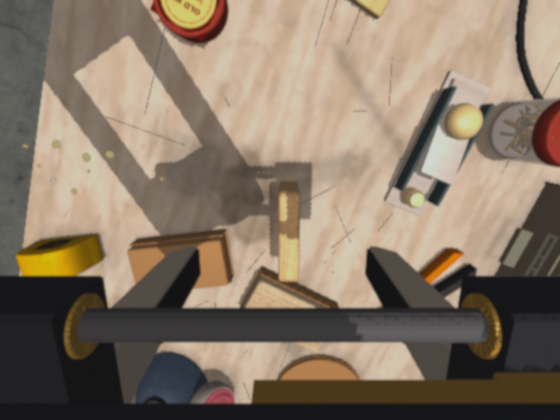

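```bash
python3 -c "
from h import *
p=np.load('w2.npy',allow_pickle=True).item(); save(p,'w2z',cv2.resize(p['color'][170:295,240:340],None,fx=4.8,fy=4.8,interpolation=2))
"
```

```text
(no output)
```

View pics/w2z.png

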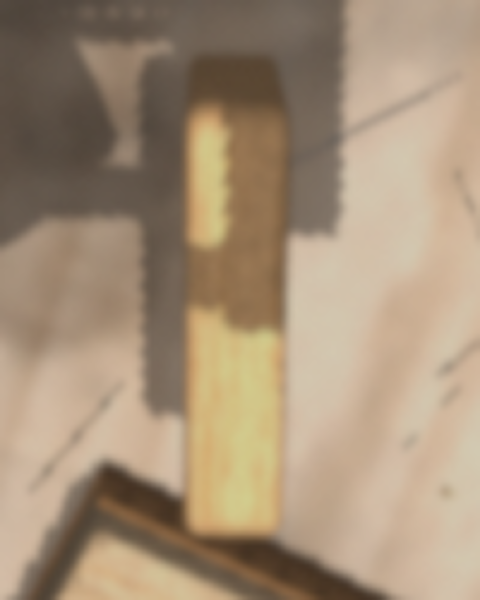

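```bash
python3 -c "
from h import *
p=np.load('w2.npy',allow_pickle=True).item()
W=np.array([onz(p,np.array(u)/4.8+[240,170]-.4,.075)[:2] for u in ([187,104],[288,107],[281,534],[184,536])])
print(np.round(W,4).tolist(),np.round([np.linalg.norm(W[i]-W[(i+1)%4]) for i in range(4)],4),W.mean(0))
d=(W[0]+W[1]-W[2]-W[3]); print('yaw',np.degrees(np.arctan2(-d[0],d[1])))
c=W.mean(0)
go(c[0],c[1],.15,18.7);st()
"
```

```text
[[0.4928, -0.3512], [0.5127, -0.3453], [0.5431, -0.4371], [0.5228, -0.4444]] [0.0208 0.0967 0.0216 0.0979] [ 0.51782329 -0.39449242]
yaw 18.07951985478418
shift [-0.0415  0.0048  0.0692] turn [-0.01 -0.02 -0.15]
t 5.15 pos [ 0.5    -0.3567  0.2193] yang 18.55 z [-0.  0. -1.] F [ 0.  -0.5 -0.6] w 93.1 mm q [-0.7   0.17  1.44  0.    1.53 -1.03]
```

Request:
{"op": "drive_tool", "data": {"plan": [-0.0415, 0.005, 0.06, 0, 0, -0.3, 0.093, -0.0415, 0.005, 0.06, 0, 0, -0.3, 0.093, -0.0415, 0.005, 0.1, 0, 0, -0.3, 0.093, -0.0415, 0.005, 0.14, 0, 0, -0.3, 0.093, -0.0415, 0.005, 0.165, 0, 0, -0.3, 0.093, -0.0415, 0.005, 0.177, 0, 0, -0.3, 0.093, -0.0415, 0.005, 0.177, 0, 0, -0.3, 0.093, -0.0415, 0.005, 0.177, 0, 0, -0.3, 0.093, -0.0415, 0.005, 0.177, 0, 0, -0.3, 0.06, -0.0415, 0.005, 0.177, 0, 0, -0.3, 0.06], "force": 15}}

```text
time_s: 5.98
position: [0.5199, -0.3951, 0.046]
ee_rot: [0.581, 0.814, -0.0, 0.003]
force: [0.0, 0.8, -0.1]
width: 0.905
```

```bash
python3 -c "
from h import *
st()
p=env.capture('wrist'); save(p,'w3'); np.save('w3.npy',p,allow_pickle=True);st()
"
```

```text
t 5.98 pos [ 0.5199 -0.3951  0.046 ] yang 18.93 z [ 0.004 -0.003 -1.   ] F [ 0.   0.8 -0.1] w 84.2 mm q [-0.73  0.4   1.49  0.    1.24 -1.06]
t 6.03 pos [ 0.5197 -0.3951  0.0456] yang 18.92 z [ 0.003 -0.003 -1.   ] F [-1.5  0.1  0.3] w 80.1 mm q [-0.73  0.4   1.49  0.    1.24 -1.06]
```

View pics/w3.png

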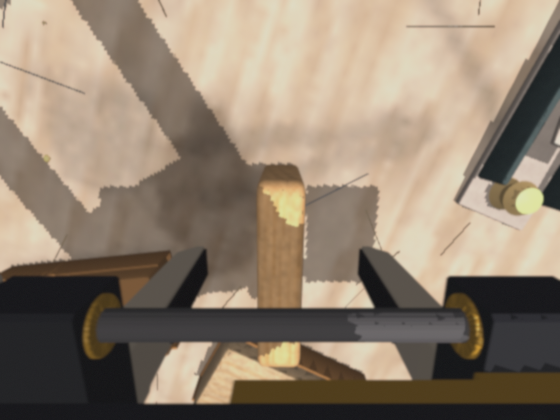

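The board sits centred between the open fingers, columns 258 to 304 with its ends at rows 180 and 367. Closing now.

Request:
{"op": "drive_tool", "data": {"plan": [0, 0, 0, 0, 0, 0, 0.04, 0, 0, 0, 0, 0, 0, 0.02, 0, 0, 0, 0, 0, 0, 0.01, 0, 0, 0, 0, 0, 0, 0.01, 0, 0, 0, 0, 0, 0, 0.01, 0, 0, 0, 0, 0, 0, 0.01, 0, 0, 0, 0, 0, 0, 0.01, 0, 0, 0, 0, 0, 0, 0.01, 0, 0, 0, 0, 0, 0, 0.01, 0, 0, 0, 0, 0, 0, 0.01], "force": 20}}

```text
time_s: 6.87
position: [0.518, -0.394, 0.0424]
ee_rot: [0.581, 0.814, 0.0, -0.0]
force: [-0.5, -0.5, -1.4]
width: 0.234
```

```bash
python3 -c "
from h import *
st()
p=np.load('w3.npy',allow_pickle=True).item()
a=onz(p,(281,180),.075);b=onz(p,(281,367),.075);print(a,b,(a+b)/2,np.linalg.norm(a-b))
"
```

```text
t 6.87 pos [ 0.518  -0.394   0.0424] yang 18.9 z [-0.  0. -1.] F [-0.5 -0.5 -1.4] w 21.8 mm q [-0.73  0.4   1.5  -0.    1.24 -1.06]
[ 0.50274253 -0.34797739  0.075     ] [ 0.53387957 -0.43951174  0.075     ] [ 0.51831105 -0.39374457  0.075     ] 0.09668532514254015
```

Gripped at 21.8 mm, with the board centre at the TCP. I'll lift it and carry it over the notch.

```bash
cat >> h.py <<'E'
J=np.array([.4957,-.0674]); JY=np.radians(-12.38)
def j2w(x,y):
    c,s=np.cos(JY),np.sin(JY); return J+np.array([c*x-s*y,s*x+c*y])/1e3
def w2j(q):
    c,s=np.cos(JY),np.sin(JY); d=(np.array(q)[:2]-J)*1e3; return np.array([c*d[0]+s*d[1],-s*d[0]+c*d[1]])
E
python3 -c "
from h import *
w=j2w(5,-8);print(w);go(w[0],w[1],.15,-12.38)"
```

```text
[ 0.49886858 -0.07628595]
shift [ 0.3068  0.0849 -0.1076] turn [-1.000e-02 -0.000e+00  3.128e+01]
```

Request:
{"op": "drive_tool", "data": {"plan": [0, 0, -0.03, 0, 0, 0, 0.01, 0, 0, -0.06, 0, 0, 0, 0.01, 0.02, 0.005, -0.095, 0, 0, 3, 0.01, 0.05, 0.014, -0.108, 0, 0, 7, 0.01, 0.085, 0.024, -0.108, 0, 0, 12, 0.01, 0.12, 0.034, -0.108, 0, 0, 17, 0.01, 0.16, 0.045, -0.108, 0, 0, 22, 0.01, 0.2, 0.056, -0.108, 0, 0, 26, 0.01, 0.235, 0.066, -0.108, 0, 0, 29, 0.01, 0.265, 0.074, -0.108, 0, 0, 31.3, 0.01]}}

```text
time_s: 7.7
position: [0.5016, -0.1169, 0.1504]
ee_rot: [0.78, 0.626, 0.0, -0.0]
force: [0.4, -0.6, -1.1]
width: 0.236
```

```bash
python3 -c "
from h import *
st();w=j2w(5,-8);go(w[0],w[1],.15,-12.38)"
```

```text
t 7.7 pos [ 0.5016 -0.1169  0.1504] yang -12.53 z [-0.  0. -1.] F [ 0.4 -0.6 -1.1] w 21.9 mm q [-0.33 -0.06  1.81  0.    1.39 -0.11]
shift [ 0.0391 -0.0114  0.0004] turn [-0.01 -0.03 -0.15]
```

Request:
{"op": "drive_tool", "data": {"plan": [0.02, -0.006, 0, 0, 0, -0.1, 0.01, 0.038, -0.0112, 0, 0, 0, -0.1, 0.01, 0.038, -0.0112, 0.01, 0, 0, -0.1, 0.01, 0.038, -0.0112, 0.025, 0, 0, -0.1, 0.01, 0.038, -0.0112, 0.04, 0, 0, -0.1, 0.01, 0.038, -0.0112, 0.05, 0, 0, -0.1, 0.01, 0.038, -0.0112, 0.05, 0, 0, -0.1, 0.01, 0.038, -0.0112, 0.05, 0, 0, -0.1, 0.01, 0.038, -0.0112, 0.05, 0, 0, -0.1, 0.01, 0.038, -0.0112, 0.05, 0, 0, -0.1, 0.01]}}

```text
time_s: 8.53
position: [0.5001, -0.0803, 0.1015]
ee_rot: [0.779, 0.627, 0.0, 0.001]
force: [0.4, -0.1, -0.6]
width: 0.236
```

```bash
python3 -c "
from h import *
st();w=j2w(5,-8);go(w[0],w[1],.056,-12.38); print(w2j(env.sense()['position']))
p=env.capture('wrist'); save(p,'w4'); np.save('w4.npy',p,allow_pickle=True);p=env.capture('side'); save(p,'s4',cv2.resize(p['color'][170:270,220:360],None,fx=5,fy=5,interpolation=2))
"
```

```text
t 8.53 pos [ 0.5001 -0.0803  0.1015] yang -12.32 z [ 0.002 -0.    -1.   ] F [ 0.4 -0.1 -0.6] w 21.9 mm q [-0.26 -0.04  1.88 -0.    1.3  -0.05]
shift [ 0.0037 -0.0022  0.0455] turn [0.09 0.01 0.06]
[  7.10641982 -11.66688047]
```

View pics/w4.png

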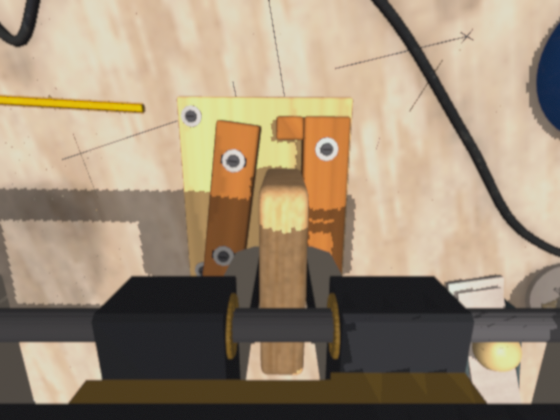

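View pics/s4.png

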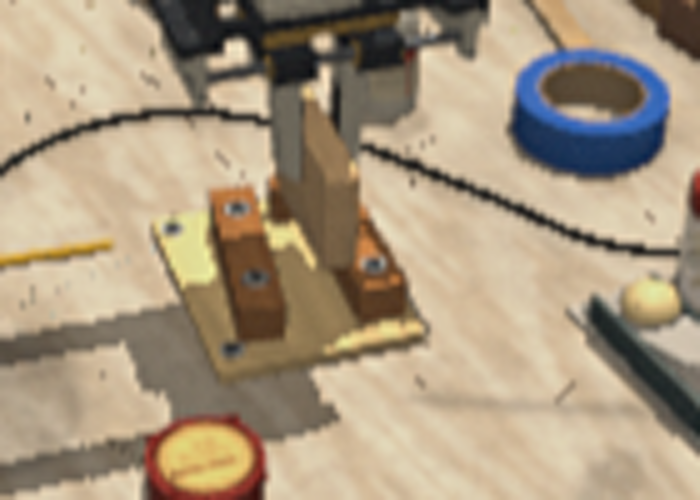

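Both views show the board hanging above the notch and aligned with it. I'll check the jig fit against this closer picture.

```bash
python3 -c "
from h import *
p=np.load('w4.npy',allow_pickle=True).item()
P=[]
for x,y,z in ((3,52,42),(22,52,42),(3,68,42),(-73,82.5,12),(61,82.5,12),(22,0,42)): P.append([*j2w(x,y),z/1e3])
print(np.round(proj(p,P),1).tolist())
st();w=j2w(5,-8);go(w[0],w[1],.056,-12.38)
# board top in hand: z = tcp+.0326
z=env.sense()['position'][2]+.0326
for u in ((262,186),(307,186),(262,373),(302,373)): print(w2j(onz(p,u,z)))
save(p,'w4z',cv2.resize(p['color'][85:285,170:360],None,fx=3,fy=3,interpolation=2))
"
```

```text
[[276.0, 138.7], [303.7, 138.6], [275.9, 114.3], [175.2, 95.3], [353.7, 95.2], [302.5, 211.8]]
t 8.63 pos [ 0.5001 -0.0802  0.1015] yang -12.31 z [ 0.002 -0.    -1.   ] F [-1.2 -0.3 -1.1] w 22.2 mm q [-0.26 -0.04  1.88 -0.    1.3  -0.05]
shift [ 0.0036 -0.0021  0.0455] turn [0.09 0.01 0.07]
[-1.43687914 36.41713693]
[17.55754277 36.40432467]
[ -3.08049112 -58.61405624]
[ 16.9699661  -58.65615384]
```

View pics/w4z.png

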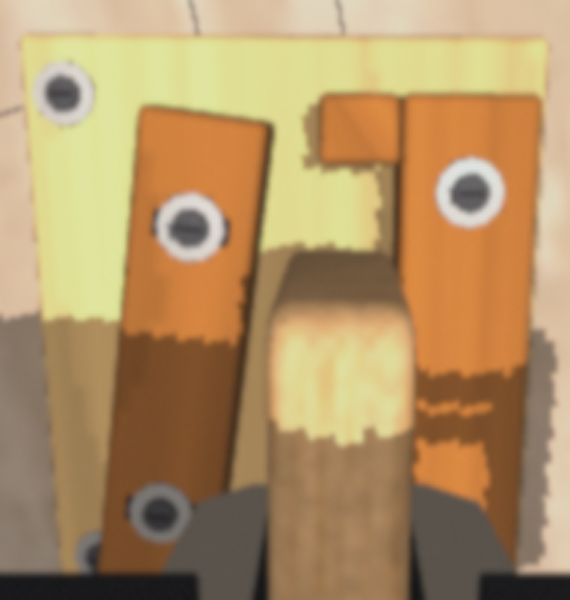

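Request:
{"op": "drive_tool", "data": {"plan": [0.003, -0.002, 0.01, 0, 0, 0, 0.01, 0.003, -0.002, 0.02, 0, 0, 0, 0.01, 0.003, -0.002, 0.03, 0, 0, 0, 0.01, 0.003, -0.002, 0.038, 0, 0, 0, 0.01, 0.003, -0.002, 0.042, 0, 0, 0, 0.01, 0.003, -0.002, 0.044, 0, 0, 0, 0.01, 0.003, -0.002, 0.044, 0, 0, 0, 0.01, 0.003, -0.002, 0.044, 0, 0, 0, 0.01, 0.003, -0.002, 0.044, 0, 0, 0, 0.01, 0.003, -0.002, 0.044, 0, 0, 0, 0.01]}}

```text
time_s: 9.47
position: [0.4986, -0.0767, 0.0571]
ee_rot: [0.779, 0.627, 0.0, 0.0]
force: [1.0, -1.0, -0.1]
width: 0.232
```

```bash
python3 -c "
from h import *
st(); print(w2j(env.sense()['position']))
p=env.capture('wrist'); save(p,'w5',cv2.resize(p['color'][85:405,170:400],None,fx=1.8,fy=1.8,interpolation=2))
st()"
```

```text
t 9.47 pos [ 0.4986 -0.0767  0.0571] yang -12.3 z [ 0.001 -0.    -1.   ] F [ 1.  -1.  -0.1] w 21.6 mm q [-0.25  0.01  1.92 -0.    1.21 -0.04]
[ 4.78786195 -8.4448335 ]
t 9.52 pos [ 0.4985 -0.0766  0.0571] yang -12.3 z [ 0.001 -0.    -1.   ] F [ 0.2  1.  -0.8] w 22.1 mm q [-0.25  0.01  1.92 -0.    1.21 -0.04]
```

View pics/w5.png

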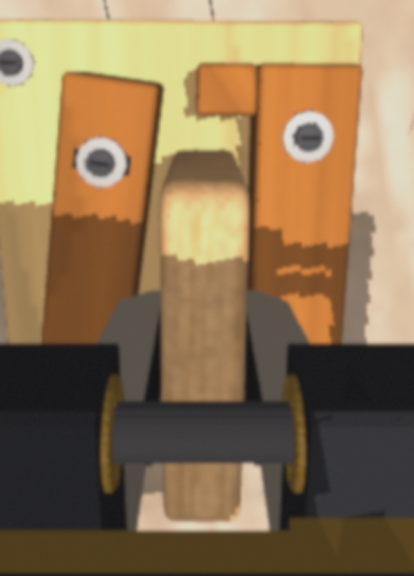

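The board is in the notch, about 3 mm above the base. Now I'll lower it to contact and ease it toward the fence.

Request:
{"op": "drive_tool", "data": {"plan": [0, 0, 0.001, 0, 0, 0, 0.01, 0, 0, 0.002, 0, 0, 0, 0.01, 0, 0, 0.003, 0, 0, 0, 0.01, 0, 0.001, 0.0035, 0, 0, 0, 0.01, 0, 0.002, 0.004, 0, 0, 0, 0.01, 0, 0.003, 0.004, 0, 0, 0, 0.01, 0, 0.003, 0.004, 0, 0, 0, 0.01, 0, 0.003, 0.004, 0, 0, 0, 0.01, 0, 0.003, 0.004, 0, 0, 0, 0.01, 0, 0.003, 0.004, 0, 0, 0, 0.01]}}

```text
time_s: 10.35
position: [0.5005, -0.077, 0.0542]
ee_rot: [0.779, 0.627, -0.001, -0.001]
force: [-11.2, 2.1, 19.4]
width: 0.235
```

```bash
python3 -c "
from h import *
st(); print(w2j(env.sense()['position']))"
```

```text
t 10.35 pos [ 0.5005 -0.077   0.0542] yang -12.29 z [-0.002  0.    -1.   ] F [-11.2   2.1  19.4] w 21.9 mm q [-0.25  0.03  1.91 -0.    1.21 -0.04]
[ 6.70467262 -8.35944559]
```

Firm contact at the predicted height (0.0542). I'll relax the push by 1 mm, then open.

Request:
{"op": "drive_tool", "data": {"plan": [0, 0, -0.001, 0, 0, 0, 0.01, 0, 0, -0.001, 0, 0, 0, 0.01, 0, 0, -0.001, 0, 0, 0, 0.025, 0, 0, -0.001, 0, 0, 0, 0.03, 0, 0, -0.001, 0, 0, 0, 0.035, 0, 0, -0.001, 0, 0, 0, 0.045, 0, 0, -0.001, 0, 0, 0, 0.05, 0, 0, -0.001, 0, 0, 0, 0.05, 0, 0, -0.001, 0, 0, 0, 0.05, 0, 0, -0.001, 0, 0, 0, 0.05]}}

```text
time_s: 11.18
position: [0.501, -0.0771, 0.0535]
ee_rot: [0.779, 0.627, -0.0, -0.0]
force: [0.7, -0.0, 1.1]
width: 0.538
```

```bash
python3 -c "
from h import *
st(); print(w2j(env.sense()['position']))
p=env.capture('wrist'); save(p,'w6',cv2.resize(p['color'][85:405,170:400],None,fx=1.8,fy=1.8,interpolation=2))
"
```

```text
t 11.18 pos [ 0.501  -0.0771  0.0535] yang -12.3 z [-0. -0. -1.] F [ 0.7 -0.   1.1] w 50.0 mm q [-0.25  0.03  1.91 -0.    1.2  -0.04]
[ 7.25598687 -8.38411697]
```

View pics/w6.png

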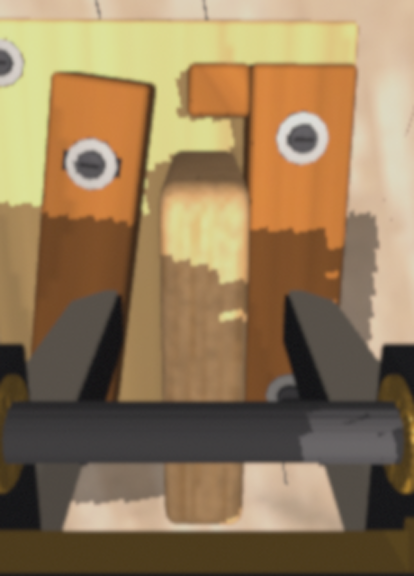

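The board stands upright in the notch with both fingers clear. Retracting straight up, then on to the wedge.

Request:
{"op": "drive_tool", "data": {"plan": [0, 0, -0.03, 0, 0, 0, 0.05, 0, 0, -0.06, 0, 0, 0, 0.05, 0, 0, -0.09, 0, 0, 0, 0.06, 0, 0, -0.12, 0, 0, 0, 0.093, 0.02, 0, -0.15, 0, 0, -3, 0.093, 0.06, 0, -0.167, 0, 0, -8, 0.093, 0.1, 0, -0.167, 0, 0, -14, 0.093, 0.14, 0, -0.167, 0, 0, -20, 0.093, 0.18, 0, -0.167, 0, 0, -25, 0.093, 0.22, 0, -0.167, 0, 0, -25, 0.093]}}

```text
time_s: 12.07
position: [0.548, 0.1398, 0.2209]
ee_rot: [0.622, 0.783, 0.0, 0.0]
force: [1.0, 0.3, 0.4]
width: 0.993
```

```bash
python3 -c "
from h import *
st(); go(.574,.314,.22,13)"
```

```text
t 12.07 pos [0.548  0.1398 0.2209] yang 13.02 z [ 0.001  0.    -1.   ] F [1.  0.3 0.4] w 92.3 mm q [ 0.16  0.04  1.58 -0.    1.52 -0.07]
shift [0.1639 0.0646 0.0009] turn [0.04 0.   0.02]
```

Request:
{"op": "drive_tool", "data": {"plan": [0.16, 0.065, 0, 0, 0, 0, 0.093, 0.16, 0.065, 0, 0, 0, 0, 0.093, 0.16, 0.065, 0, 0, 0, 0, 0.093, 0.16, 0.065, 0, 0, 0, 0, 0.093, 0.16, 0.065, 0, 0, 0, 0, 0.093, 0.16, 0.065, 0, 0, 0, 0, 0.093, 0.16, 0.065, 0, 0, 0, 0, 0.093, 0.16, 0.065, 0, 0, 0, 0, 0.093, 0.16, 0.065, 0, 0, 0, 0, 0.093, 0.16, 0.065, 0, 0, 0, 0, 0.093]}}

```text
time_s: 12.9
position: [0.5764, 0.3067, 0.221]
ee_rot: [0.625, 0.78, 0.0, 0.0]
force: [0.7, 0.2, 0.1]
width: 1.001
```

```bash
python3 -c "
from h import *
st()
p=env.capture('wrist'); save(p,'w7'); np.save('w7.npy',p,allow_pickle=True); save(p,'w7z',cv2.resize(p['color'][90:290,220:340],None,fx=3,fy=3,interpolation=2))
p=env.capture('side'); save(p,'s7',cv2.resize(p['color'][180:280,220:360],None,fx=5,fy=5,interpolation=2))
"
```

```text
t 12.9 pos [0.5764 0.3067 0.221 ] yang 12.59 z [ 0. -0. -1.] F [0.7 0.2 0.1] w 93.1 mm q [ 0.41  0.27  1.32 -0.    1.55  0.19]
```

View pics/w7.png

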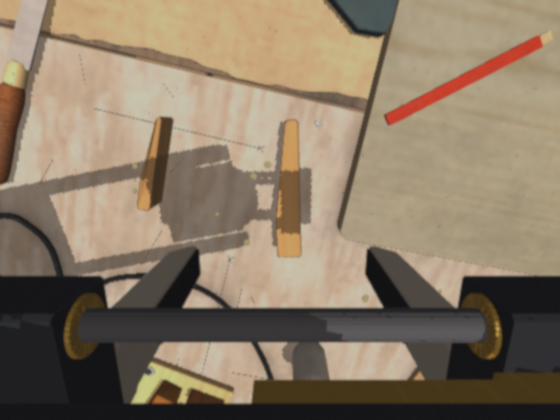

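View pics/w7z.png

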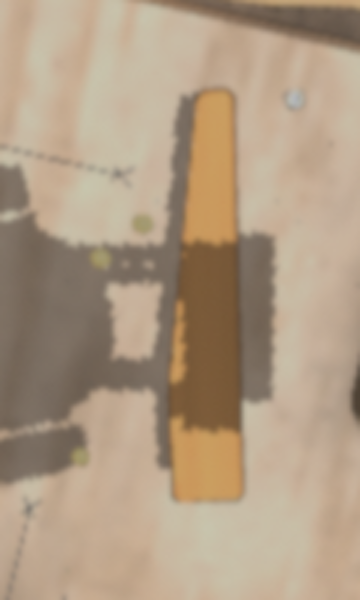

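View pics/s7.png

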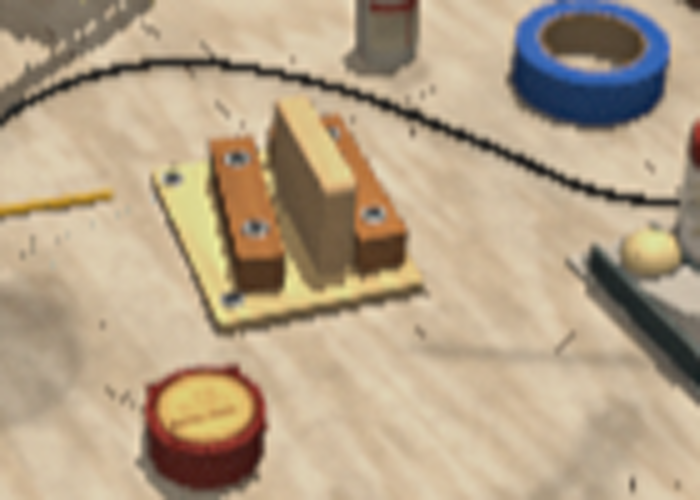

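The board stands seated in the notch near the fence. In the wrist view the thick wedge has its tail end at about (277–300, 256) and its thin end at about (285–298, 120), with the straight face on the right, as expected.

```bash
python3 -c "
from h import *
p=np.load('w7.npy',allow_pickle=True).item()
g=lambda u:onz(p,np.array(u)/3+[220,90]-.33,.04)[:2]
a,b,c,d=g((234,91)),g((243.5,501)),g((171,501)),g((196,91))
print(a,b,c,d,[round(np.linalg.norm(v)*1e3,1) for v in (a-b,b-c,a-d)])
u=(a-b)/np.linalg.norm(a-b); yaw=np.degrees(np.arctan2(-u[0],u[1])); print('yaw',yaw)
n=np.array([u[1],-u[0]]) 
t=(b+c)/2; t=b-n*.0142+u*.0225; print('tail ctr',t)
go(t[0],t[1],.008,yaw); st()
"
```

```text
[0.57506359 0.38565236] [0.61377474 0.23730998] [0.5862361  0.23120671] [0.56220946 0.38279892] [np.float64(153.3), np.float64(28.2), np.float64(13.2)]
yaw 14.625625829226202
tail ctr [0.59435357 0.25549537]
shift [-0.0542  0.0061  0.2129] turn [ 0.03 -0.   -2.01]
t 13.0 pos [0.5764 0.3071 0.2209] yang 12.61 z [ 0.001  0.    -1.   ] F [-0.1  0.4  0.4] w 93.1 mm q [ 0.41  0.27  1.32 -0.    1.55  0.19]
```

Request:
{"op": "drive_tool", "data": {"plan": [-0.02, 0.003, 0.03, 0, 0, -1, 0.093, -0.04, 0.005, 0.06, 0, 0, -2, 0.093, -0.056, 0.006, 0.09, 0, 0, -2, 0.093, -0.056, 0.006, 0.12, 0, 0, -2, 0.093, -0.056, 0.006, 0.15, 0, 0, -2, 0.093, -0.056, 0.006, 0.18, 0, 0, -2, 0.093, -0.056, 0.006, 0.2, 0, 0, -2, 0.08, -0.056, 0.006, 0.21, 0, 0, -2, 0.07, -0.056, 0.006, 0.212, 0, 0, -2, 0.06, -0.056, 0.006, 0.212, 0, 0, -2, 0.06]}}

```text
time_s: 13.83
position: [0.5943, 0.2546, 0.0086]
ee_rot: [0.611, 0.792, -0.0, -0.0]
force: [0.3, -0.2, 0.4]
width: 0.764
```

```bash
python3 -c "
from h import *
st()
p=env.capture('wrist'); save(p,'w8'); np.save('w8.npy',p,allow_pickle=True);st();go(.5944,.2555,.008,14.6)
"
```

```text
t 13.83 pos [0.5943 0.2546 0.0086] yang 14.68 z [-0. -0. -1.] F [ 0.3 -0.2  0.4] w 71.1 mm q [ 0.33  0.44  1.52 -0.    1.18  0.07]
t 13.88 pos [0.5953 0.2551 0.01  ] yang 14.69 z [ 0.002  0.001 -1.   ] F [-0.7 -0.5  0.2] w 67.1 mm q [ 0.33  0.43  1.52 -0.    1.18  0.07]
shift [ 0.0007 -0.0007  0.002 ] turn [ 0.1  -0.01  0.09]
```

View pics/w8.png

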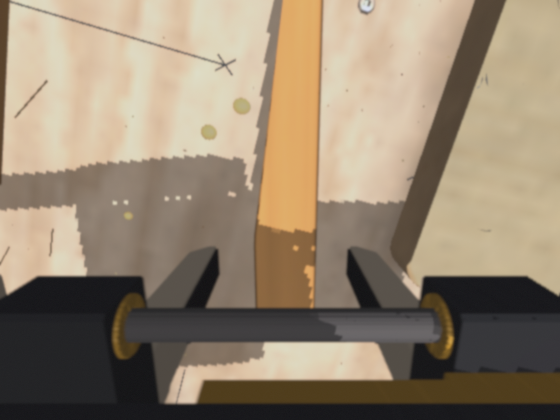

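The wedge tail lies between the fingers. Closing firmly.

Request:
{"op": "drive_tool", "data": {"plan": [0, 0, 0, 0, 0, 0, 0.04, 0, 0, 0, 0, 0, 0, 0.03, 0, 0, 0, 0, 0, 0, 0.015, 0, 0, 0, 0, 0, 0, 0.015, 0, 0, 0, 0, 0, 0, 0.015, 0, 0, 0, 0, 0, 0, 0.015, 0, 0, 0, 0, 0, 0, 0.015, 0, 0, 0, 0, 0, 0, 0.015, 0, 0, 0, 0, 0, 0, 0.015, 0, 0, 0, 0, 0, 0, 0.015], "force": 50}}

```text
time_s: 14.72
position: [0.5945, 0.255, 0.0088]
ee_rot: [0.611, 0.792, 0.0, 0.0]
force: [-0.8, -0.0, 5.4]
width: 0.301
```

```bash
python3 -c "
from h import *
st()
p=env.capture('wrist'); save(p,'w9'); np.save('w9.npy',p,allow_pickle=True)
"
```

```text
t 14.72 pos [0.5945 0.255  0.0088] yang 14.7 z [ 0.  0. -1.] F [-0.8 -0.   5.4] w 28.0 mm q [0.33 0.44 1.52 0.   1.18 0.07]
```

View pics/w9.png

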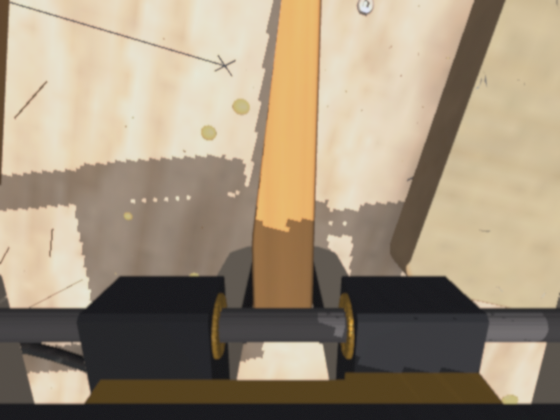

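Gripped at 28.0 mm across the tail. Next I'll carry it to just outside the wide end.

```bash
python3 -c "
from h import *
w=j2w(-19,-200);print(w);go(w[0],w[1],.15,-12.38)"
```

```text
[ 0.43426293 -0.25867594]
shift [-0.4562 -0.2852 -0.1413] turn [ 2.000e-02 -1.000e-02  2.708e+01]
```

Request:
{"op": "drive_tool", "data": {"plan": [0, 0, -0.03, 0, 0, 0, 0.015, 0, 0, -0.06, 0, 0, 0, 0.015, -0.02, -0.0125, -0.09, 0, 0, 2, 0.015, -0.045, -0.028, -0.12, 0, 0, 5, 0.015, -0.075, -0.047, -0.14, 0, 0, 8, 0.015, -0.11, -0.069, -0.141, 0, 0, 11, 0.015, -0.145, -0.09, -0.141, 0, 0, 14, 0.015, -0.18, -0.112, -0.141, 0, 0, 17, 0.015, -0.215, -0.134, -0.141, 0, 0, 20, 0.015, -0.25, -0.156, -0.141, 0, 0, 23, 0.015]}}

```text
time_s: 15.6
position: [0.5055, -0.0281, 0.1491]
ee_rot: [0.757, 0.653, -0.0, -0.0]
force: [0.1, -1.1, -1.4]
width: 0.303
```

```bash
python3 -c "
from h import *
st();w=j2w(-19,-200);go(w[0],w[1],.15,-12.38)"
```

```text
t 15.6 pos [ 0.5055 -0.0281  0.1491] yang -8.42 z [-0. -0. -1.] F [ 0.1 -1.1 -1.4] w 28.2 mm q [-0.16 -0.08  1.83 -0.    1.39 -0.01]
shift [-0.2386 -0.0367 -0.0009] turn [-0.02  0.01  3.96]
```

Request:
{"op": "drive_tool", "data": {"plan": [-0.035, -0.006, 0, 0, 0, 1, 0.015, -0.07, -0.011, 0, 0, 0, 2, 0.015, -0.105, -0.017, 0, 0, 0, 3, 0.015, -0.14, -0.022, 0, 0, 0, 4, 0.015, -0.175, -0.028, 0, 0, 0, 4, 0.015, -0.21, -0.033, 0, 0, 0, 4, 0.015, -0.232, -0.036, 0, 0, 0, 4, 0.015, -0.235, -0.037, 0, 0, 0, 4, 0.015, -0.235, -0.037, 0, 0, 0, 4, 0.015, -0.235, -0.037, 0, 0, 0, 4, 0.015]}}

```text
time_s: 16.43
position: [0.4361, -0.2531, 0.1491]
ee_rot: [0.779, 0.627, 0.0, -0.001]
force: [0.1, -0.4, 0.2]
width: 0.302
```

```bash
python3 -c "
from h import *
st();print(w2j(env.sense()['position']))
p=env.capture('wrist'); save(p,'w10'); np.save('w10.npy',p,allow_pickle=True)
st();w=j2w(-19,-200);go(w[0],w[1],.0238,-12.38)"
```

```text
t 16.43 pos [ 0.4361 -0.2531  0.1491] yang -12.34 z [-0.     0.001 -1.   ] F [ 0.1 -0.4  0.2] w 28.0 mm q [-0.63 -0.09  1.84  0.    1.39 -0.41]
[ -18.3656417  -194.17620553]
t 16.48 pos [ 0.4364 -0.2527  0.1491] yang -12.27 z [-0.     0.001 -1.   ] F [-0.9 -0.1 -1.1] w 28.3 mm q [-0.63 -0.09  1.84  0.    1.39 -0.41]
shift [-0.0064 -0.0007  0.1253] turn [-0.03 -0.04  0.11]
```

View pics/w10.png

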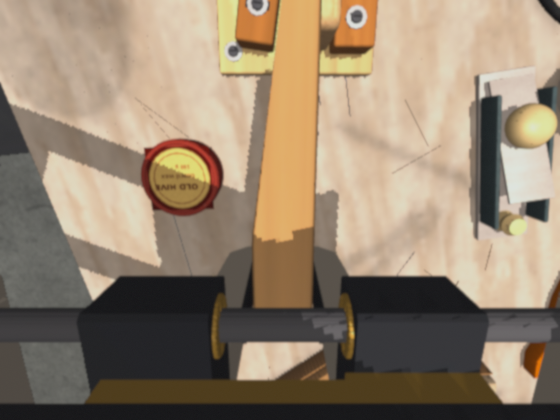

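The wedge points into the jig, clear of the tin at (180,177). Descending.

Request:
{"op": "drive_tool", "data": {"plan": [-0.007, -0.001, 0.03, 0, 0, 0.1, 0.015, -0.007, -0.001, 0.06, 0, 0, 0.1, 0.015, -0.007, -0.001, 0.085, 0, 0, 0.1, 0.015, -0.007, -0.001, 0.105, 0, 0, 0.1, 0.015, -0.007, -0.001, 0.115, 0, 0, 0.1, 0.015, -0.007, -0.001, 0.119, 0, 0, 0.1, 0.015, -0.007, -0.001, 0.119, 0, 0, 0.1, 0.015, -0.007, -0.001, 0.119, 0, 0, 0.1, 0.015, -0.007, -0.001, 0.119, 0, 0, 0.1, 0.015, -0.007, -0.001, 0.119, 0, 0, 0.1, 0.015]}}

```text
time_s: 17.32
position: [0.4349, -0.261, 0.0321]
ee_rot: [0.779, 0.627, 0.0, 0.001]
force: [0.8, 0.2, -0.4]
width: 0.3
```

```bash
python3 -c "
from h import *
st();print(w2j(env.sense()['position']))
p=env.capture('wrist'); save(p,'w11'); np.save('w11.npy',p,allow_pickle=True)
p=env.capture('side'); save(p,'s11',cv2.resize(p['color'][180:280,220:360],None,fx=5,fy=5,interpolation=2))
p=env.capture('top'); save(p,'t11',cv2.resize(p['color'][180:270,240:380],None,fx=5,fy=5,interpolation=2))
st()"
```

```text
t 17.32 pos [ 0.4349 -0.261   0.0321] yang -12.4 z [ 0.002 -0.002 -1.   ] F [ 0.8  0.2 -0.4] w 27.9 mm q [-0.64  0.06  1.92  0.    1.16 -0.43]
[ -17.86955968 -202.17617044]
t 17.47 pos [ 0.4343 -0.2608  0.0314] yang -12.41 z [ 0.001 -0.001 -1.   ] F [ 0.5 -0.1 -0.6] w 28.4 mm q [-0.64  0.06  1.93  0.    1.16 -0.43]
```

View pics/w11.png

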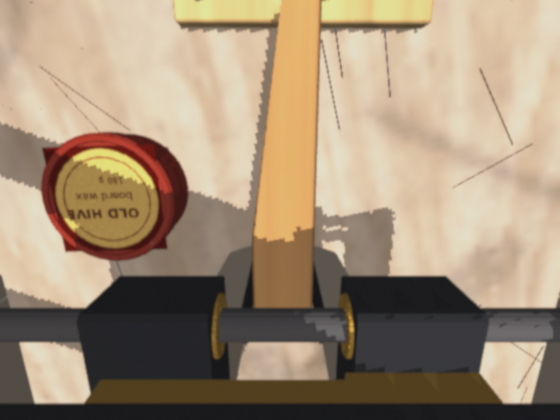

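View pics/s11.png

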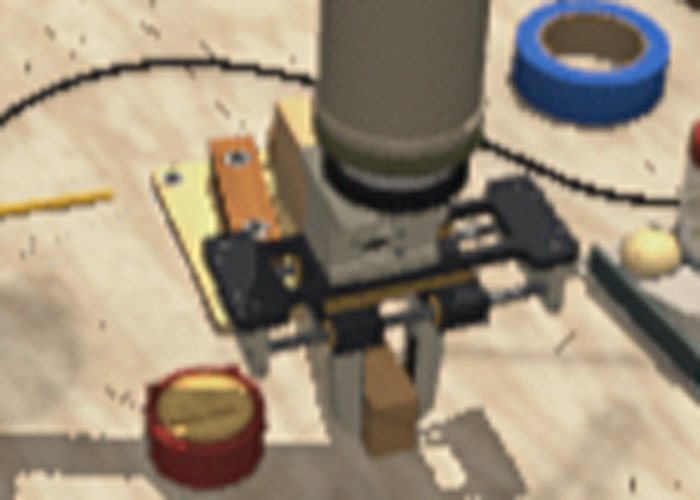

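View pics/t11.png

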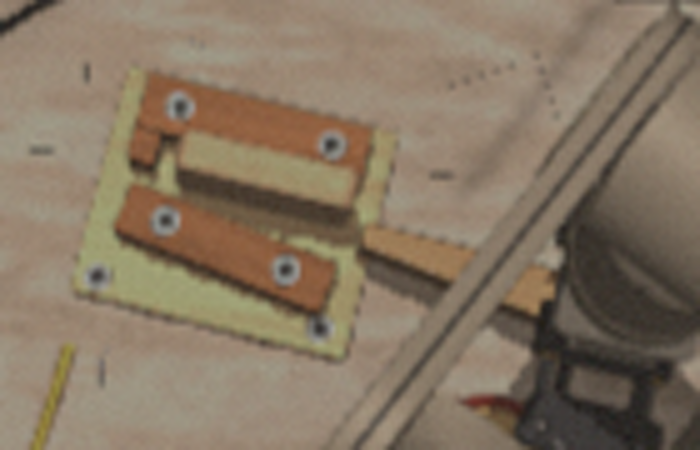

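```bash
python3 -c "
from h import *
p=env.capture('top')
g=lambda u,z:np.round(w2j(onz(p,np.array(u)/5+[240,180]-.4,z)),1)
print('tip straight corner',g((365,228),.0625),'tip other',g((362,250),.0625))
print('board top near corners',g((352,208),.087),g((177,177),.087),'far',g((358,168),.087),g((188,132),.087))
print('cheek wide top inner',g((335,262),.042),'fence inner wide',g((362,175),.042),'base corners',g((395,132),.012),g((345,357),.012))
"
```

```text
tip straight corner [ -7.1 -69. ] tip other [-19.4 -70.2]
board top near corners [ -2.6 -59.1] [-9.  36.2] far [ 19.5 -57.2] [16.4 36.5]
cheek wide top inner [-26.1 -57.8] fence inner wide [ 25.1 -61. ] base corners [ 59.8 -74. ] [-72.2 -76.2]
```

Clearance looks fine. I'll slide the tip in about 28 mm with the wedge just above the base, then lower onto it.

Request:
{"op": "drive_tool", "data": {"plan": [0, -0.002, 0.004, 0, 0, 0, 0.015, 0.004, -0.002, 0.007, 0, 0, 0, 0.015, 0.009, -0.002, 0.008, 0, 0, 0, 0.015, 0.015, -0.002, 0.008, 0, 0, 0, 0.015, 0.02, -0.002, 0.008, 0, 0, 0, 0.015, 0.024, -0.002, 0.008, 0, 0, 0, 0.015, 0.028, -0.002, 0.008, 0, 0, 0, 0.015, 0.03, -0.002, 0.008, 0, 0, 0, 0.015, 0.03, -0.002, 0.008, 0, 0, 0, 0.015, 0.03, -0.002, 0.008, 0, 0, 0, 0.015]}}

```text
time_s: 18.35
position: [0.4384, -0.2306, 0.0226]
ee_rot: [0.779, 0.627, -0.0, 0.0]
force: [0.6, -0.1, -0.6]
width: 0.305
```

```bash
python3 -c "
from h import *
st();print(w2j(env.sense()['position']))"
```

```text
t 18.35 pos [ 0.4384 -0.2306  0.0226] yang -12.37 z [ 0. -0. -1.] F [ 0.6 -0.1 -0.6] w 28.3 mm q [-0.59  0.04  1.96 -0.    1.14 -0.37]
[ -20.95182798 -171.65635319]
```

Request:
{"op": "drive_tool", "data": {"plan": [0, 0, 0.001, 0, 0, 0, 0.015, 0, 0, 0.0018, 0, 0, 0, 0.015, 0.002, 0, 0.0018, 0, 0, 0, 0.015, 0.004, 0, 0.0018, 0, 0, 0, 0.015, 0.007, 0, 0.0018, 0, 0, 0, 0.015, 0.01, 0, 0.0018, 0, 0, 0, 0.015, 0.013, 0, 0.0018, 0, 0, 0, 0.015, 0.016, 0, 0.0018, 0, 0, 0, 0.015, 0.018, 0, 0.0018, 0, 0, 0, 0.015, 0.018, 0, 0.0018, 0, 0, 0, 0.015]}}

```text
time_s: 19.18
position: [0.4423, -0.2124, 0.0207]
ee_rot: [0.779, 0.627, 0.0, -0.0]
force: [0.9, 0.8, 0.7]
width: 0.304
```

```bash
python3 -c "
from h import *
st();print(w2j(env.sense()['position']))
p=env.capture('top'); save(p,'t12',cv2.resize(p['color'][180:270,240:380],None,fx=5,fy=5,interpolation=2));st()"
```

```text
t 19.18 pos [ 0.4423 -0.2124  0.0207] yang -12.37 z [ 0.  0. -1.] F [0.9 0.8 0.7] w 28.3 mm q [-0.55  0.03  1.97  0.    1.14 -0.34]
[ -21.06985832 -153.1112063 ]
t 19.23 pos [ 0.4423 -0.2126  0.0207] yang -12.38 z [ 0.  0. -1.] F [0.3 0.4 0.9] w 27.9 mm q [-0.55  0.03  1.97  0.    1.14 -0.34]
```

View pics/t12.png

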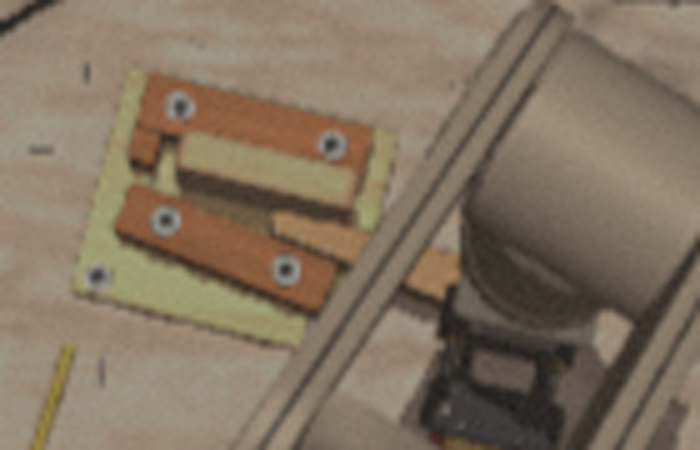

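The tip is in the gap, flat on the base (TCP z 0.0207). Now I'll slide on, following the slope.

Request:
{"op": "drive_tool", "data": {"plan": [0.003, 0.001, 0, 0, 0, 0, 0.015, 0.006, 0.0015, 0, 0, 0, 0, 0.015, 0.01, 0.002, 0, 0, 0, 0, 0.015, 0.013, 0.0023, 0, 0, 0, 0, 0.015, 0.016, 0.0026, 0, 0, 0, 0, 0.015, 0.019, 0.003, 0, 0, 0, 0, 0.015, 0.022, 0.0033, 0, 0, 0, 0, 0.015, 0.025, 0.0036, 0, 0, 0, 0, 0.015, 0.028, 0.004, 0, 0, 0, 0, 0.015, 0.03, 0.0043, 0, 0, 0, 0, 0.015]}}

```text
time_s: 20.07
position: [0.4529, -0.1844, 0.0208]
ee_rot: [0.779, 0.627, -0.0, 0.0]
force: [-0.7, -2.3, 1.7]
width: 0.301
```

```bash
cat >>h.py <<'E'
def jf():
    s=env.sense(); m=R.from_quat(s['ee_rot']).as_matrix(); print('TCP jig',np.round(w2j(s['position']),1),'tip y',round(w2j(s['position'])[1]+132.5,1),'F in tool',np.round(m.T@np.array(s['force']),1),'T',np.round(s['wrist_torque'],2))
E
python3 -c "
from h import *
st();jf()"
```

```text
t 20.07 pos [ 0.4529 -0.1844  0.0208] yang -12.39 z [ 0. -0. -1.] F [-0.7 -2.3  1.7] w 28.0 mm q [-0.49  0.03  1.98 -0.    1.14 -0.28]
TCP jig [ -16.7 -123.5] tip y 9.0 F in tool [-2.4 -0.2 -1.7] T [-0.29  0.28  0.06]
```

Request:
{"op": "drive_tool", "data": {"plan": [0.002, 0.0002, 0, 0, 0, 0, 0.015, 0.004, 0.0004, 0, 0, 0, 0, 0.015, 0.006, 0.0006, 0, 0, 0, 0, 0.015, 0.008, 0.0008, 0, 0, 0, 0, 0.015, 0.01, 0.001, 0, 0, 0, 0, 0.015, 0.012, 0.0012, 0, 0, 0, 0, 0.015, 0.014, 0.0014, 0, 0, 0, 0, 0.015, 0.016, 0.0016, 0, 0, 0, 0, 0.015, 0.018, 0.0018, 0, 0, 0, 0, 0.015, 0.019, 0.0019, 0, 0, 0, 0, 0.015]}}

```text
time_s: 20.9
position: [0.4577, -0.1686, 0.0208]
ee_rot: [0.779, 0.627, -0.002, 0.001]
force: [-11.4, -18.5, 4.8]
width: 0.305
```

```bash
python3 -c "
from h import *
st();jf()
p=env.capture('top'); save(p,'t13',cv2.resize(p['color'][180:270,240:380],None,fx=5,fy=5,interpolation=2))
p=env.capture('wrist'); save(p,'w13');jf()"
```

```text
t 20.9 pos [ 0.4577 -0.1686  0.0208] yang -12.39 z [-0.002 -0.004 -1.   ] F [-11.4 -18.5   4.8] w 28.3 mm q [-0.45  0.03  1.98 -0.    1.14 -0.24]
TCP jig [ -15.4 -107. ] tip y 25.5 F in tool [-20.5  -7.1  -4.7] T [-2.74  1.59 -0.1 ]
TCP jig [ -15.5 -107.1] tip y 25.4 F in tool [-16.2  -6.   -4.4] T [-2.04  1.34 -0.05]
```

View pics/t13.png

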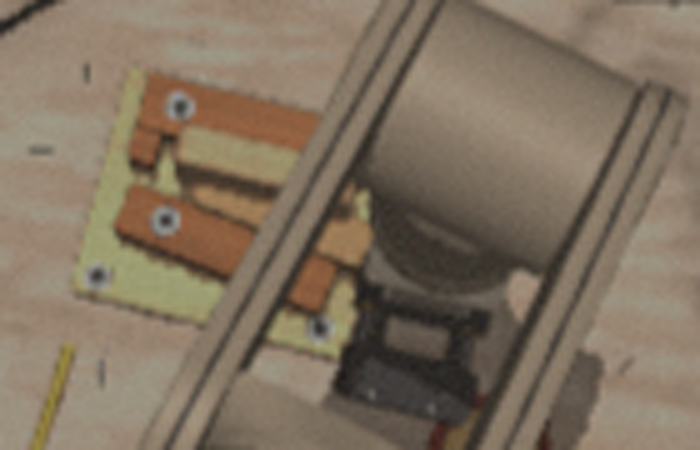

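View pics/w13.png

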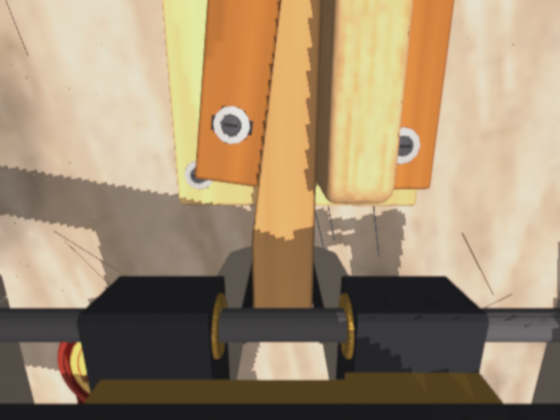

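The wedge is between the cheek and the board with the tip near y=+25, and resistance is building (about 16–20 N). I'll push a bit further to see whether it still advances.

Request:
{"op": "drive_tool", "data": {"plan": [0.0005, 0.0001, 0, 0, 0, 0, 0.015, 0.001, 0.0001, 0, 0, 0, 0, 0.015, 0.0015, 0.0002, 0, 0, 0, 0, 0.015, 0.002, 0.0003, 0, 0, 0, 0, 0.015, 0.0025, 0.0004, 0, 0, 0, 0, 0.015, 0.003, 0.0004, 0, 0, 0, 0, 0.015, 0.003, 0.0004, 0, 0, 0, 0, 0.015, 0.003, 0.0004, 0, 0, 0, 0, 0.015, 0.003, 0.0004, 0, 0, 0, 0, 0.015, 0.003, 0.0004, 0, 0, 0, 0, 0.015]}}

```text
time_s: 21.83
position: [0.4577, -0.1684, 0.0209]
ee_rot: [0.78, 0.626, -0.004, 0.002]
force: [-15.1, -27.7, 4.8]
width: 0.303
```

```bash
python3 -c "
from h import *
st();jf()
p=env.capture('wrist'); save(p,'w14');np.save('w14.npy',p,allow_pickle=True);jf()"
```

```text
t 21.83 pos [ 0.4577 -0.1684  0.0209] yang -12.45 z [-0.004 -0.007 -1.   ] F [-15.1 -27.7   4.8] w 28.2 mm q [-0.45  0.03  1.98 -0.01  1.14 -0.23]
TCP jig [ -15.4 -106.8] tip y 25.7 F in tool [-30.3  -8.8  -4.5] T [-4.02  2.3  -0.03]
TCP jig [ -15.4 -106.7] tip y 25.8 F in tool [-29.9  -9.2  -4. ] T [-4.06  2.27  0.01]
```

View pics/w14.png

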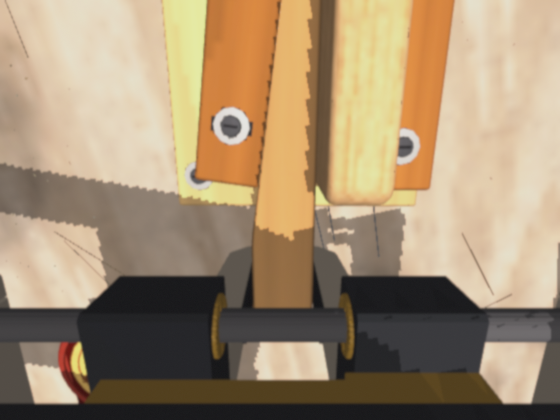

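It's jammed: no further advance at 30 N. I'll check that the board is flush by measuring its top edges in the jig frame, together with the wedge yaw.

```bash
python3 -c "
from h import *
p=np.load('w14.npy',allow_pickle=True).item()
save(p,'w14z',cv2.resize(p['color'][0:220,160:460],None,fx=2.6,fy=2.6,interpolation=2))
for n,u,z in (('bL',(329,180),.087),('bL2',(333,10),.087),('bR',(395,180),.087),('bR2',(409,10),.087),('fence outer wide',(430,188),.042),('cheek wide inner',(254,186),.042),('base cr',(180,205),.012),('wedge R',(316,200),.052),('wedge R2',(319,10),.052)): print(n,np.round(w2j(onz(p,u,z)),1))
q=[(0,-58,87),(22,-58,87),(0,40,87),(22,-62,42),(22,0,42),(61,-77.5,12),(-73,-77.5,12),(-18-8.7,-62,42)]
print(np.round(proj(p,[[*j2w(a,b),c/1e3] for a,b,c in q]),1).tolist())
"
```

```text
bL [ -0.5 -49.9]
bL2 [-1.2 -3. ]
bR [ 20.1 -49.9]
bR2 [19.6 -3.1]
fence outer wide [ 52.4 -61.7]
cheek wide inner [-28.2 -60.6]
base cr [-72.8 -77.2]
wedge R [ -0.7 -64.8]
wedge R2 [-1.5  7.3]
[[329.6, 205.1], [398.4, 205.0], [345.4, -197.2], [363.6, 188.9], [373.8, 38.5], [418.3, 205.1], [179.6, 205.5], [257.3, 189.1]]
```

View pics/w14z.png

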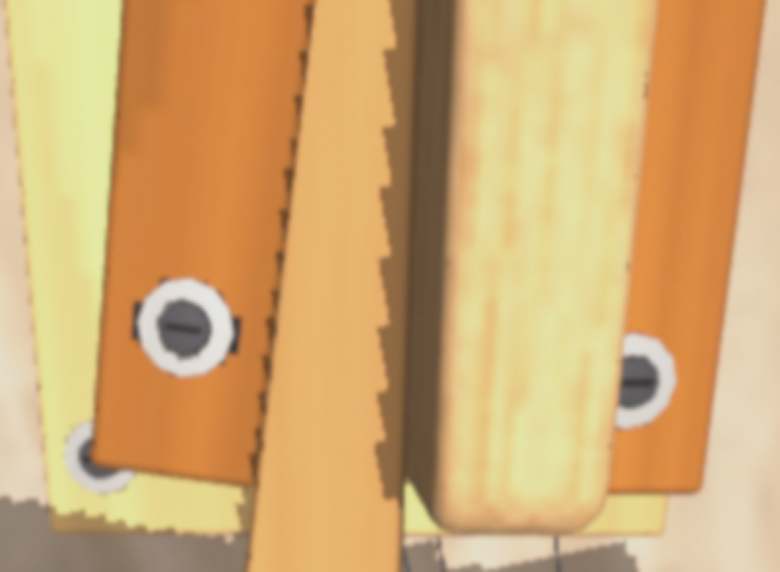

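```bash
python3 -c "
from h import *
p=np.load('w14.npy',allow_pickle=True).item()
k=lambda a,b:(a/2.6+160-.3,b/2.6-.3)
for n,a,b,z in (('fence outer',(764,5),(702,488),.042),('board R',(655,5),(612,450),.087),('board L',(455,5),(438,450),.087),('wedge R',(414,5),(402,480),.052),('cheek inner',(312,5),(250,480),.042),('cheek outer',(124,5),(94,455),.042)):
    A,B=w2j(onz(p,k(*a),z)),w2j(onz(p,k(*b),z)); print(n,np.round(A,1),np.round(B,1),'slope',round((A-B)[0]/(A-B)[1],4))
t=env.capture('top'); save(t,'t14',cv2.resize(t['color'][180:250,250:350],None,fx=7,fy=7,interpolation=2))
"
```

```text
fence outer [52.4 13. ] [ 52.2 -61.4] slope 0.0026
board R [20.1 -1.1] [ 20.  -47.7] slope 0.0022
board L [-0.8 -1. ] [ -0.8 -47.6] slope 0.0013
wedge R [-1.6 10. ] [ -1.6 -57.9] slope 0.0
cheek inner [-16.1  13.2] [-27.3 -59.8] slope 0.154
cheek outer [-44.5  13.3] [-54.3 -55.3] slope 0.143
```

View pics/t14.png

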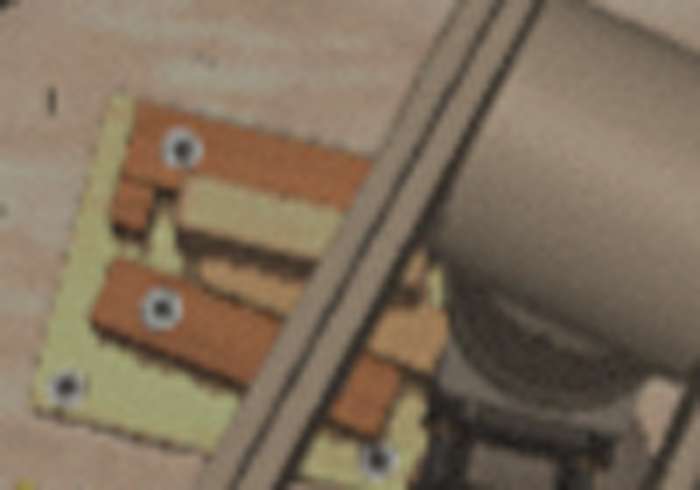

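The board's edges run parallel to the fence edge, within 0.002 rad. A 9 N sideways push doesn't move it, so it is seated against the fence. I'll relax the sideways load a little so the cheek carries it, keeping the push.

Request:
{"op": "drive_tool", "data": {"plan": [0, -0.0003, 0, 0, 0, 0, 0.015, 0, -0.0006, 0, 0, 0, 0, 0.015, 0, -0.0008, 0, 0, 0, 0, 0.015, 0, -0.0008, 0, 0, 0, 0, 0.015, 0, -0.0008, 0, 0, 0, 0, 0.015, 0, -0.0008, 0, 0, 0, 0, 0.015, 0, -0.0008, 0, 0, 0, 0, 0.015, 0, -0.0008, 0, 0, 0, 0, 0.015, 0, -0.0008, 0, 0, 0, 0, 0.015, 0, -0.0008, 0, 0, 0, 0, 0.015]}}

```text
time_s: 22.77
position: [0.4577, -0.1683, 0.021]
ee_rot: [0.78, 0.626, -0.003, 0.002]
force: [-9.0, -28.8, 0.3]
width: 0.301
```

```bash
python3 -c "
from h import *
st();jf()
p=env.capture('wrist'); save(p,'w15',cv2.resize(p['color'][0:220,160:460],None,fx=2.6,fy=2.6,interpolation=2));jf()
s=env.capture('side'); save(s,'s15',cv2.resize(s['color'][180:280,220:360],None,fx=5,fy=5,interpolation=2));jf()
"
```

```text
t 22.77 pos [ 0.4577 -0.1683  0.021 ] yang -12.45 z [-0.002 -0.008 -1.   ] F [ -9.  -28.8   0.3] w 28.0 mm q [-0.45  0.02  1.98 -0.01  1.14 -0.23]
TCP jig [ -15.4 -106.7] tip y 25.8 F in tool [-30.1  -2.6  -0. ] T [-4.14  1.72 -0.03]
TCP jig [ -15.5 -106.7] tip y 25.8 F in tool [-29.5  -3.7   0.2] T [-4.16  1.71  0.01]
TCP jig [ -15.4 -106.7] tip y 25.8 F in tool [-28.9  -3.7   0.4] T [-4.18  1.78 -0.05]
```

View pics/w15.png

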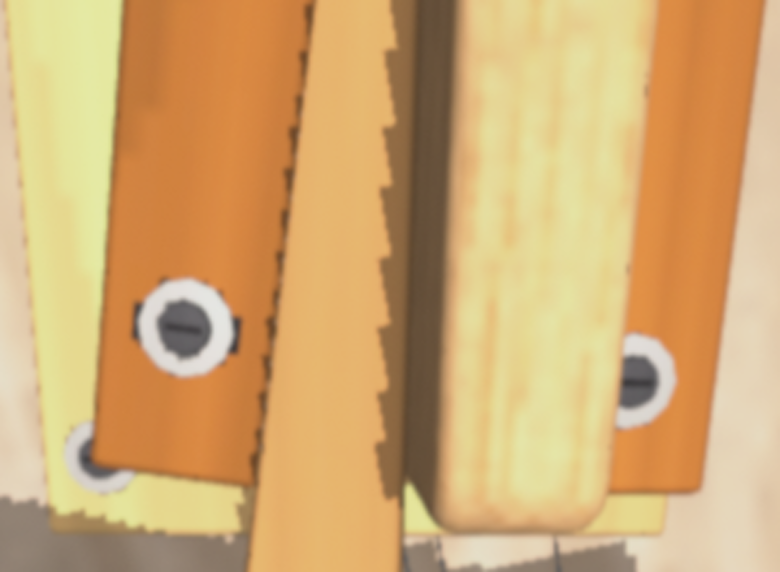

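View pics/s15.png

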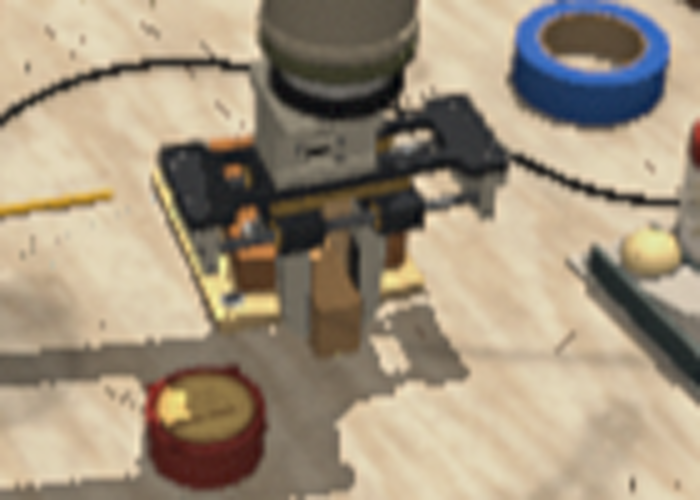

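Everything is steady: about 29 N push, sideways load down to 3.7 N, wedge flat, board parallel to the fence and clear of the gripper. Handing in.

```bash
python3 -c "
from h import *
print(env.sign_off()); st(); jf()"
```

```text
the job is handed in; nothing more can be done
None
the job is handed in; nothing more can be done
```

The job is handed in after about 23 s of robot time. The board is in the notch and the thick wedge is jammed beside it, still gripped. `sign_off` gives no verdict, so I don't know the official result.

**What I did**
- I picked up the board and lowered it until it touched the base. The tool height on contact was 54.2 mm against 54.4 mm expected. Then I eased it toward the fence and let go.
- I gripped the thick wedge by its tail and set it flat on the base outside the wide end. I slid it in thin end first until it stopped advancing.

**Last checks**
- **Wedge:** the thin end is about 26 mm past mid-notch, within the expected 13–39 mm. It is flat on the base and held at 28 mm jaw opening.
- **Push:** about 29 N and steady, higher than the 10–15 N you said it needs. The wedge did not advance when the push rose from about 18 N to 30 N. I reduced the sideways load from 9 N to under 4 N.
- **Board:** its edges run within about 0.002 rad of the fence's. In the pictures nothing of the robot touches it.
- **Bystanders:** nothing showed them touched or moved. I did not measure their positions again at the end.

**One disagreement:** the pictures put the board's centre at about x = 9.6 mm in the jig frame, where flush would be 11 mm. The wedge's straight face read about 1.2 mm off in the same direction. I took this as camera or jig-pose error, because the board did not move under the 9 N sideways push. I had no direct measure of the contact force between board and fence.

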